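Lever open a tight drying box and rack the dry tiles

TASK

Lever the tight cover of the drying box loose with the red-handled pry bar, its toe under the cover's metal lip and the bar bearing on the steel pry rest, then swing the cover fully open and leave it standing open. Carry every tile in the box to the ware rack on the spatula and leave each lying flat on the rack's slats, one layer only; the tiles are bone dry and chip easily, so never touch them with the gripper and never drop them. Finish with the pry bar and the spatula lying flat on the bench, and leave the red jug, the black jar and the clay bowl alone.

Things in the scene. Friction and masses are not known exactly. Their poses are not given: they have to be found in the camera images.
- box: Dark wooden drying box, fixed, 272 mm wide (y), 136 mm deep (x). Origin: on the bench under its centre; x points from front to hinge side. Three pairs of slats along x (x -52 to +56, tops 50 mm above bench) make bays at y -84, 0, +84; the channel between a bay's slats is 58 mm wide, clear from 5 to 50 mm above bench, open at the front once the cover is open. End walls at y +-132, 62 mm high.
- rest_top (a point): Top of the steel pry rest (fulcrum) before the box: a fixed round bar, radius 8 mm, 50 mm long along the box's y, top 32 mm above bench, at box x -112 mm, y 0, which is 30 mm in front of the edge of the cover's lip and before the middle bay. A 5 mm board lies under it and back to the box. Axes as the box.
- cover_hinge_axis (a point): Middle of the cover's hinge axis, which lies along the box's y: box x +66 mm, y 0, 66 mm above bench. Axes as the box. Opening lifts the front of the cover up and back over this axis.
- cover: The cover as a body, with its metal pry lip: the lip is 110 mm long in y, 16 mm deep, 6 mm thick, jutting forward from the bottom of the flap. Origin: on the hinge axis, in its middle; axes as the box when shut.
- cover_lip (a point): Lower front edge of the pry lip, in its middle: box x -82 mm, y 0, 24 mm above bench when shut; the space under it is free down to 5 mm above bench and 25 mm back.
- cover_handle (a point): Centre of the cover's handle: a round wooden bar 12 mm thick, 100 mm long along the box's y, on two end posts, 34 mm above the top plate. When shut: box x -43 mm, y 0, 108 mm above bench; it turns with the cover about the hinge axis.
- rack: Wooden ware rack, fixed, 256 mm wide (y), 124 mm deep (x). Origin: on the bench under its centre; x points from front to back, z up. On a 12 mm board, three pairs of slats along x (x -58 to +58, tops 50 mm above bench) make places for tiles at y -84, 0, +84; the channel between a pair is 58 mm wide, clear from 12 to 50 mm above bench, open at front and back.
- tile1: Bone-dry red clay tile (may be absent), 104 mm long (its x), 78 mm wide (its y), 8 mm thick, 0.12 kg. Origin: at its very centre; z up. It lies flat across the two slats of a bay of the box, its underside 50 mm above the bench.
- tile2: Bone-dry red clay tile (may be absent), 104 mm long (its x), 78 mm wide (its y), 8 mm thick, 0.12 kg. Origin: at its very centre; z up. It lies flat across the two slats of a bay of the box, its underside 50 mm above the bench.
- tile3: Bone-dry red clay tile (may be absent), 104 mm long (its x), 78 mm wide (its y), 8 mm thick, 0.12 kg. Origin: at its very centre; z up. It lies flat across the two slats of a bay of the box, its underside 50 mm above the bench.
- rest: The pry rest as a body (see rest_top): origin on the bench below its middle, axes as the box.
- bar: Pry bar, about 0.22 kg, 260 mm long (x), underside flat all along. Origin: on the underside, midway along; z up when lying flat. Steel blade 18 mm wide, 6 mm thick, from x -20 to the toe at +130; red handle 22 mm wide, 24 mm thick, from x -130 to -20.
- bar_grip (a point): Where to hold the pry bar: on the handle, x = -60 mm from the bar's origin, 12 mm above its underside (half-way up the handle); axes as the bar.
- bar_toe (a point): End of the bar's toe: x = +130 mm, 3 mm above its underside; axes as the bar.
- spatula: Spatula, 0.13 kg. Origin: centre of the underside of its flat steel blade, 110 mm long (x -55 to +55), 44 mm wide, 3 mm thick. A neck rises from the rear of the blade to a wooden handle, x -157 to -73, 18 mm wide, 41 to 63 mm above the underside. z up when it lies on the bench, resting steadily on its blade.
- spat_grip (a point): Where to hold the spatula: middle of its handle, x = -115 mm, 52 mm above the underside of the blade; axes as the spatula.
- spat_blade (a point): Centre of the spatula's blade, 1.5 mm above its underside; axes as the spatula.
- jug: Small red two-eared jug, 92 mm wide, 104 mm high, origin under its centre: leave alone.
- jar: Small black lidded jar, 92 mm wide, 92 mm high, origin under its centre: leave alone.
- bowl: Clay bowl, 100 mm wide, 58 mm high, origin under its centre: leave alone.
- cover_angle (a joint): Angle of the box's clear cover (0.34 kg: top plate, 46 mm deep front flap): 0 shut, 1.75 rad wide open, leaning back. Two spring roller catches hold it shut: the lip needs some 25 N upward until it has risen 10 mm (0.07 rad); then they let go and it pops up and stays ajar. Its stiff hinge (0.22 N m) holds it at any angle. At 1.5 rad the flap juts to the front, 200 mm above bench, over the box.
There are look-alikes about, which are no part of the job. Of the things that look like the spatula, the larger one is meant.

How it is judged:
By the outcome, as a careful person would: the job done as asked, in the order asked, and still so for the second after the job is handed in, with the robot touching nothing.
Of tile1, tile2, tile3 only 2 to 3 are there at a start; the rules pass over those that are not, and their reading is None.
At some moment in a run one of bar, spatula may be knocked a few centimetres aside while the robot is not near it.
It also fails if it takes over 210 s, if anything falls off the work surface, if the arm or the gripper's body presses on something with over 40 N, if the wrist force passes 120 N, or if a joint passes its speed limit or range.

ROBOT

A 6-joint arm with a two-finger parallel gripper is mounted at the origin on the work surface. World frame = base frame: x ahead of the robot, y to its left, z up, the work surface at z = 0. Lengths are in m, angles in degrees, forces in N, time in s.
With the tool pointing down it reaches from about 0.4 to 0.825 m from the base axis. Payload 7 kg.
Tool frame: the origin (TCP) lies at the very end of the fingers, on their centre line; the grasp point (between the pads) lies 19 mm behind it (ctrl.grip_point_offset is the distance from the TCP to the grasp point, in m); x points along the fingers, z is the direction in which the jaws open and shut, and the axes are right-handed (so a half turn about x gives the same grasp; the last joint's range is limited). The gripper opens to 88 mm and grips with 3 to 60 N. Pads are 19 mm wide; open, the fingers measure 130 mm over their backs; the gripper's body (78 mm by 193 mm) begins 47 mm behind the grasp point.
Start: joints at [-46.633, 20.546, 0.682, 0, -70.136, -16.507], TCP at [0.305, -0.602, 0.227] pointing down, gripper open.
Joint ranges: [-176.03, 176.03], [-82.01, 121.73], [-58.28, 71.71], [-173.87, 95.51], [-174.79, -0.11], [-173.66, 173.66]. Speed limits (degrees/s): [136.94, 136.94, 172.46, 180, 180, 180].

INTERFACE

Orientations are given as [roll, pitch, yaw] about the fixed x, y, z axes, in that order (R = Rz(yaw) Ry(pitch) Rx(roll)).
In Python, from plant import get_obs, snapshot, calibration, close_job, ctrl gives the robot as it stands.
- The arm moves only by the tool move_arm, never from a script. Its argument "commands" is a list that holds one entry, the list of rows, each a list of 4 numbers: the shift along the tool's x, y, z in cm, then the turn about the tool's x in rad. In form: [[[dx, dy, dz, spin], ...]]. A call has 1 to 8 rows; each row shifts and turns the commanded pose from where the row before left it, along the tool's axes as they then stand; what a row does not reach is not made up. A row lasts 1/10 s, in which the tool goes at most 50 mm and 8.59 degrees, less where a joint would pass 70% of its speed; a pose out of reach is approached as far as the arm can. A call with a gripper value outside its range is refused whole. "jaw" is the finger opening in cm, from 0 to 8.76, set as the call begins (left out, the last holds). The fingers move at their own pace and stop on an object; the grip force is fixed at half the most. Time passes only in rows, so rows that do not move let the fingers close. It gives the time, the measured TCP pose, the force and the opening at its end, in the units of the state.
- get_obs(): the state, without advancing time (a new reading comes with each control period).
- snapshot(name): name is "scene" or "top" or "wrist"; returns (picture, depth): 420x560x3 uint8, red, green, blue; 420x560 float32, m along the optical axis (not along the pixel's ray), 0 where there is no reading.
- calibration(name): a dict with "mtx" (3x3 intrinsics, pixels), "T" (4x4, takes a point from camera to world coordinates); the wrist camera has in their place "tool_from_camera" (4x4, takes a point from camera to tool coordinates, whose origin is the TCP and whose axes are the tool frame's). Camera axes: x right, y up, looking along -z (the intrinsics and any distortion apply to the point x, -y, -z); pixel columns grow to the right and rows downward; lengths in m; the calibration is good to about 2 mm. The wrist camera is an equidistant fisheye: a pixel r from the principal point sees the ray r / f radians off the axis. A picture is of the moment at which its call begins: read the wrist's pose just before it. calibration takes no time and is no camera call.
- close_job(): hands the job in, once; it reports no verdict.
The state is a dict: "clock": time; "joint_pos": joint angles; "qvel": joint speeds; "tau": joint torques, N m; "tool_pos": TCP position; "orientation": TCP orientation; "force": force on the tool from outside, world axes, zero at the start; "moment": the same for the moment, N m; "opening": finger opening in m.
Only numpy, scipy, OpenCV 4.12 (cv2) and the standard library are available. Lean on these libraries where they do the work, as an engineer would, in place of code of your own. Each camera call takes 0.05 s, during which the arm holds its last target. There are 200 camera calls.

## Working session

There is one attempt and no reset: what is moved stays moved. The work goes in short steps, Python scripts to look and compute and a tool call to move; the robot and the scene stay as the last step left them, time stands still between calls to the robot, and variables do not carry over. Pictures are saved under pics/ and viewed, about 12 in all and at most 16, crops included, and the job is handed in when it is done.

Besides the shell and the picture viewer there is one more tool, called after "Call:" by a JSON object that holds its "op" and its "data", one argument or row to a line. move_arm: Moves the arm, as the interface text tells. Its arguments: {"type":"object","properties":{"commands":{"type":"array"},"jaw":{"type":"number"}},"required":["commands"]}

```bash
ls; mkdir -p pics; cat > h.py <<'E'
import numpy as np, cv2
from plant import get_obs, snapshot, calibration, ctrl
def save(n,im): cv2.imwrite('pics/'+n+'.png',cv2.cvtColor(im,cv2.COLOR_RGB2BGR))
def cloud(name):
    im,d=snapshot(name); c=calibration(name); K=c['mtx']; T=c['T']
    h,w=d.shape; u,v=np.meshgrid(np.arange(w),np.arange(h))
    x=(u-K[0,2])/K[0,0]*d; y=(v-K[1,2])/K[1,1]*d
    P=np.stack([x,-y,-d,np.ones_like(d)],-1)@T.T
    P=P[...,:3]; P[d==0]=np.nan
    return im,d,P
E
python3 - <<'E'
from h import *
o=get_obs(); print(o); print(ctrl.grip_point_offset)
for n in ['scene','top']:
    im,d,P=cloud(n); save(n+'0',im); np.savez(n+'0.npz',im=im,P=P)
    c=calibration(n); print(n,c)
print(calibration('wrist'))
E
```

```text
pics
{'clock': 0.0, 'joint_pos': array([-4.66317704e+01,  2.05918570e+01,  6.34490363e-01, -2.09065214e-02,
       -7.01382409e+01, -1.65033940e+01]), 'qvel': array([-0.01167779,  0.00212098,  0.05132991,  0.00874591,  0.07149234,
        0.14034263]), 'tau': array([-2.31527352e-03, -5.82722068e+01,  2.93053865e+01,  6.99752927e+00,
        6.80784593e-03, -1.58754528e-04]), 'tool_pos': array([ 0.30473802, -0.60173374,  0.22562092]), 'orientation': array([  4.88880269,  89.90239267, 121.74651886]), 'force': array([ 0.28027925, -0.41808499, -0.23530586]), 'moment': array([-0.03136847,  0.00063398,  0.01390331]), 'opening': 0.08724597939092231}
0.0188
scene {'mtx': array([[424.47017777,   0.        , 284.51875158],
       [  0.        , 424.47017777, 209.75779913],
       [  0.        ,   0.        ,   1.        ]]), 'T': array([[-0.35423155, -0.51597174,  0.77993151,  1.50017831],
       [ 0.93494135, -0.17746064,  0.30723345,  0.37806303],
       [-0.02011664,  0.83802201,  0.54526548,  0.77651568],
       [ 0.        ,  0.        ,  0.        ,  1.        ]])}
top {'mtx': array([[46
[... 316 characters left out ...]
2],
       [ 1.44290412e-03,  6.25083276e-02,  9.98043399e-01,
         1.51490170e+00],
       [ 0.00000000e+00,  0.00000000e+00,  0.00000000e+00,
         1.00000000e+00]])}
{'mtx': array([[325.1922621 ,   0.        , 276.53381099],
       [  0.        , 325.1922621 , 210.87539365],
       [  0.        ,   0.        ,   1.        ]]), 'tool_from_camera': array([[ 8.38450441e-05,  3.08621974e-01, -9.51184772e-01,
        -1.56763012e-01],
       [-4.14642574e-05,  9.51184776e-01,  3.08621971e-01,
         8.39347188e-02],
       [ 9.99999996e-01,  1.35637475e-05,  9.25489104e-05,
        -2.71925649e-04],
       [ 0.00000000e+00,  0.00000000e+00,  0.00000000e+00,
         1.00000000e+00]])}
```

View pics/scene0.png

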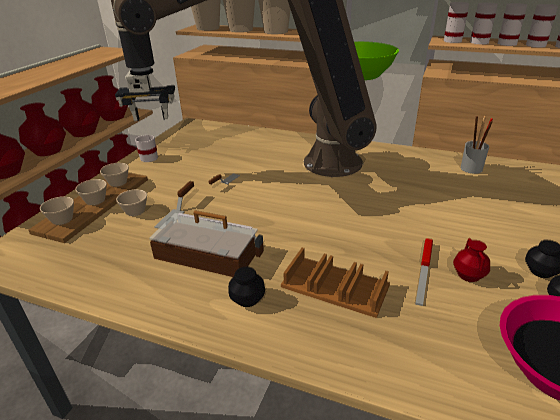

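View pics/top0.png

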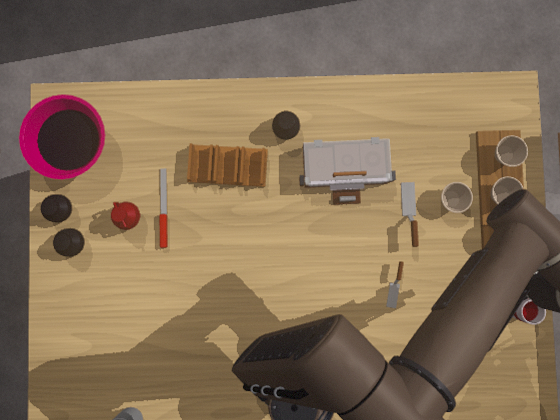

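```bash
python3 - <<'E'
from h import *
z=np.load('top0.npz'); im,P=z['im'],z['P']
def at(u,v): return np.round(np.nanmedian(P[v-1:v+2,u-1:u+2].reshape(-1,3),0),3)
for n,(u,v) in dict(barToe=(163,172),barmid=(163,208),barend=(164,244),spattip=(408,186),spatblade=(409,205),spathandle=(414,235),rackL=(190,147),rackR=(266,180),coverL=(308,145),coverR=(388,145),handle=(349,174),lip=(347,186),rest=(347,196),jar=(286,125),jug=(125,215),bowl=(457,197),small=(393,295)).items(): print(n,at(u,v))
a=cv2.resize(im[110:260,150:440],None,fx=2.75,fy=2.75,interpolation=cv2.INTER_CUBIC); save('topc',a)
E
```

```text
barToe [0.673 0.404 0.006]
barmid [0.554 0.405 0.007]
barend [0.436 0.399 0.023]
spattip [ 0.604 -0.399  0.004]
spatblade [ 0.541 -0.401  0.005]
spathandle [ 0.442 -0.396  0.062]
rackL [0.744 0.305 0.05 ]
rackR [0.637 0.066 0.003]
coverL [ 0.734 -0.071  0.075]
coverR [ 0.728 -0.324  0.074]
handle [ 0.636 -0.194  0.113]
lip [ 0.606 -0.195  0.034]
rest [ 0.574 -0.195  0.03 ]
jar [ 0.796 -0.004  0.093]
jug [0.528 0.499 0.101]
bowl [ 0.563 -0.558  0.005]
small [ 0.25  -0.335  0.002]
```

View pics/topc.png

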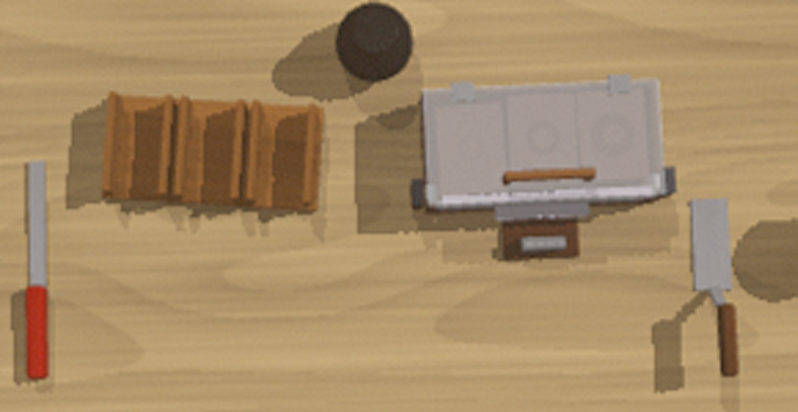

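```bash
cat > m.py <<'E'
from h import *
import sys
def rect(Q):
    (c,s,a)=cv2.minAreaRect((Q[:,:2]*1000).astype(np.float32)); return np.round(c,1),np.round(s,1),round(a,2)
def sel(P,im,x,y,z): 
    return (P[...,0]>x[0])&(P[...,0]<x[1])&(P[...,1]>y[0])&(P[...,1]<y[1])&(P[...,2]>z[0])&(P[...,2]<z[1])
def big(m):
    n,l,s,_=cv2.connectedComponentsWithStats(m.astype(np.uint8)); return l==1+np.argmax(s[1:,4]) if n>1 else m
E
python3 - <<'E'
from m import *
z=np.load('top0.npz'); im,P=z['im'].astype(int),z['P']
R,G,B=im[...,0],im[...,1],im[...,2]
m=sel(P,im,(.55,.80),(-.36,-.03),(.069,.079)); print('plate',rect(P[big(m)]), np.median(P[m][:,2]))
Q=P[big(m)]
m=sel(P,im,(.58,.65),(-.30,-.1),(.10,.125)); q=P[m];print('handle',rect(q),q[:,2].max(),np.median(q[:,:2],0))
m=sel(P,im,(.55,.60),(-.30,-.1),(.022,.04)); print('rest',rect(P[m]))
m=sel(P,im,(.595,.625),(-.30,-.1),(.02,.045)); print('lip',rect(P[m]),np.median(P[m][:,2]))
m=sel(P,im,(.6,.80),(.03,.34),(.043,.058)); print('rack',rect(P[m]),np.median(P[m][:,2]))
red=(R>140)&(G<60)&(B<60); m=big(red&sel(P,im,(.4,.57),(.35,.45),(-.01,.05))); print('barhandle',rect(P[m]),np.median(P[m],0))
gr=(abs(R-G)<18)&(abs(G-B)<22)&(R>90)
m=big(gr&sel(P,im,(.5,.72),(.36,.44),(-.01,.05))); print('barblade',rect(P[m]),np.median(P[m],0))
m=big(gr&sel(P,im,(.45,.65),(-.45,-.35),(-.01,.03))); print('spatblade',rect(P[m]),np.median(P[m],0))
m=sel(P,im,(.38,.52),(-.45,-.35),(.05,.075)); print('spath',rect(P[m]),np.median(P[m],0))
m=sel(P,im,(.45,.62),(.45,.56),(.015,.12)); print('jug',rect(P[m]),P[m].min(0),P[m].max(0))
m=sel(P,im,(.7,.9),(-.06,.06),(.03,.12)); print('jar',rect(P[m]),P[m].max(0))
E
```

```text
plate (array([ 682.7, -193.9]), array([139.3, 273. ]), 1.32) 0.07446563271195761
handle (array([ 637.5, -194.1]), array([ 13. , 100.1]), 1.04) 0.12160174677106772 [ 0.63641398 -0.19446065]
rest (array([ 580.4, -187.7]), array([94.6, 39.4]), 89.6)
lip (array([ 606.4, -200. ]), array([ 16.1, 196.3]), 1.2) 0.0311038907373673
rack (array([720.7, 174.9]), array([273.5, 181.4]), 84.94) 0.04986728459612699
barhandle (array([479.9, 402.7]), array([ 21.3, 100.6]), 89.78) [0.48110337 0.40239901 0.02322452]
barblade (array([611.8, 405.7]), array([ 24.9, 149.8]), 89.7) [0.61211825 0.40500969 0.00517272]
spatblade (array([ 556.6, -398.7]), array([ 46.5, 122.8]), 89.54) [ 0.56071388 -0.39770481  0.00381924]
spath (array([ 448.3, -398.8]), array([82.4, 19.8]), 0.94) [ 0.44818561 -0.39780979  0.0620442 ]
jug (array([532.5, 514.3]), array([89.5, 84.3]), 10.77) [0.48739105 0.47103159 0.03109616] [0.57722362 0.55532289 0.1105943 ]
jar (array([786.7, -29.1]), array([153.7,  87.6]), 48.43) [0.85325705 0.04117404 0.10286054]
```

```bash
cat >> h.py <<'E'
from scipy.spatial.transform import Rotation as Ro
def pose():
    o=get_obs(); R=Ro.from_euler('xyz',o['orientation'],degrees=True).as_matrix()
    return np.array(o['tool_pos']),R,o
def plan(*wps,step=3.0):
    """wps: (x,y,z,phi|None) world m/deg; prints spin rows (in place) then equal shift rows"""
    p,R,o=pose(); phi=np.degrees(np.arctan2(R[1,2],R[0,2])); print('now',np.round(p,4),'phi',round(phi,2),'t',round(o['clock'],1),'open',round(o['opening'],4),'F',np.round(o['force'],1),'j6',round(o['joint_pos'][5],1))
    R=R.copy()
    for w in wps:
        t=np.array(w[:3])
        if w[3] is not None:
            d=(w[3]-phi+180)%360-180; s=-np.radians(d); n=max(1,int(np.ceil(abs(s)/.145)))
            print('  spin',n,'x',[0,0,0,round(s/n,3)]); phi=w[3]
            R=R@Ro.from_rotvec([s,0,0]).as_matrix()
        v=R.T@(t-p)*100; n=max(1,int(np.ceil(np.linalg.norm(v)/step)))
        print('  move',n,'x',list(np.round(v/n,2)),'to',w); p=t
E
cat > wr.py <<'E'
from h import *
def wcloud():
    p,R,o=pose(); im,d=snapshot('wrist'); c=calibration('wrist'); K=c['mtx']; T=c['tool_from_camera']
    h,w=d.shape; u,v=np.meshgrid(np.arange(w),np.arange(h))
    a=(u-K[0,2])/K[0,0]; b=(v-K[1,2])/K[1,1]; r=np.hypot(a,b); r[r==0]=1e-9
    k=np.tan(np.minimum(r,1.5))/r*d
    C=np.stack([a*k,-b*k,-d,np.ones_like(d)],-1)@T.T
    P=C[...,:3]@R.T+p; P[d==0]=np.nan
    return im,d,P
E
python3 -c "
from h import *
plan((.305,-.60,.33,90),(.52,-.2,.36,90),(.52,.18,.36,90),(.45,.33,.3,90))"
```

```text
now [ 0.3048 -0.6018  0.2257] phi 116.85 t 0.1 open 0.0875 F [-0.2  0.4 -0.1] j6 -16.5
  spin 4 x [0, 0, 0, np.float64(0.117)]
  move 4 x [np.float64(-2.61), np.float64(-0.0), np.float64(0.05)] to (0.305, -0.6, 0.33, 90)
  spin 1 x [0, 0, 0, np.float64(-0.0)]
  move 16 x [np.float64(-0.19), np.float64(-1.34), np.float64(2.5)] to (0.52, -0.2, 0.36, 90)
  spin 1 x [0, 0, 0, np.float64(-0.0)]
  move 13 x [np.float64(0.0), np.float64(-0.0), np.float64(2.92)] to (0.52, 0.18, 0.36, 90)
  spin 1 x [0, 0, 0, np.float64(-0.0)]
  move 6 x [np.float64(1.0), np.float64(1.17), np.float64(2.5)] to (0.45, 0.33, 0.3, 90)
```

Call:
{"op": "move_arm", "data": {
  "commands": [
    [[-2.6, 0, 0, 0.117], [-2.6, 0, 0, 0.117], [-2.6, 0, 0, 0.117], [-2.6, 0, 0, 0.117]]
  ]
}}

```text
clock: 0.5
tool_pos: [0.3048, -0.6019, 0.3311]
orientation: [29.6, 89.9, 119.4]
force: [0.9, -0.5, -0.9]
opening: 0.0877
```

Call:
{"op": "move_arm", "data": {
  "commands": [
    [[-0.2, -1.35, 2.5, 0], [-0.2, -1.35, 2.5, 0], [-0.2, -1.35, 2.5, 0], [-0.2, -1.35, 2.5, 0], [-0.2, -1.35, 2.5, 0], [-0.2, -1.35, 2.5, 0], [-0.2, -1.35, 2.5, 0], [-0.2, -1.35, 2.5, 0]]
  ]
}}

```text
clock: 1.3
tool_pos: [0.4131, -0.4009, 0.3463]
orientation: [42.8, 90.0, 132.9]
force: [0.5, -0.3, -0.7]
opening: 0.0877
```

Call:
{"op": "move_arm", "data": {
  "commands": [
    [[-0.2, -1.35, 2.5, 0], [-0.2, -1.35, 2.5, 0], [-0.2, -1.35, 2.5, 0], [-0.2, -1.35, 2.5, 0], [-0.2, -1.35, 2.5, 0], [-0.2, -1.35, 2.5, 0], [-0.2, -1.35, 2.5, 0], [-0.2, -1.35, 2.5, 0]]
  ]
}}

```text
clock: 2.1
tool_pos: [0.5209, -0.2008, 0.3623]
orientation: [67.4, 90.0, 157.5]
force: [1.6, -0.7, -0.7]
opening: 0.0876
```

```bash
python3 - <<'E'
from m import *
from wr import *
plan((.52,.18,.36,90))
im,d,P=wcloud(); save('w1',im); np.savez('w1.npz',im=im,P=P)
m=sel(P,im,(.55,.80),(-.36,-.03),(.069,.079)); print('plate',rect(P[big(m)]), np.median(P[m][:,2]))
m=sel(P,im,(.58,.66),(-.30,-.1),(.10,.125)); q=P[m];print('handle',rect(q),q[:,2].max())
m=sel(P,im,(.55,.595),(-.26,-.12),(.022,.04)); print('rest',rect(P[m]),P[m][:,2].max())
m=sel(P,im,(.595,.62),(-.30,-.1),(.02,.045)); print('lip',rect(P[m]),np.median(P[m][:,2]))
E
```

```text
now [ 0.5209 -0.2008  0.3623] phi 90.05 t 2.1 open 0.0876 F [ 1.6 -0.7 -0.7] j6 -89.0
  spin 1 x [0, 0, 0, np.float64(0.001)]
  move 13 x [np.float64(0.02), np.float64(0.01), np.float64(2.93)] to (0.52, 0.18, 0.36, 90)
plate (array([ 671.7, -192.5]), array([119.8, 272.2]), 0.91) 0.07272938274443527
handle (array([ 637.1, -192.7]), array([13.5, 99.9]), 0.88) 0.11455297545671644
rest (array([ 567.6, -194.6]), array([15.8, 48.7]), 0.7) 0.031611059698625654
lip (array([ 605.6, -200.1]), array([ 16.9, 199.1]), 1.18) 0.028914977358926508
```

View pics/w1.png

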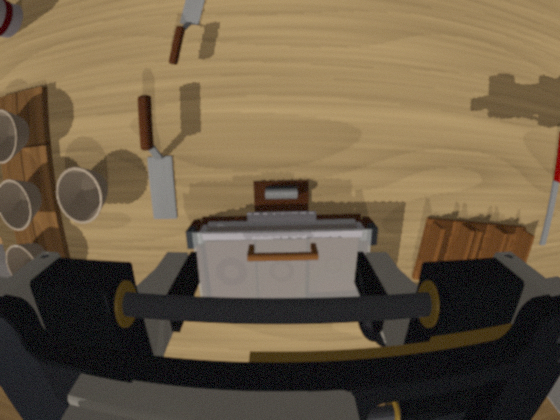

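Call:
{"op": "move_arm", "data": {
  "commands": [
    [[0, 0, 3, 0], [0, 0, 3, 0], [0, 0, 3, 0], [0, 0, 3, 0], [0, 0, 3, 0], [0, 0, 3, 0], [0, 0, 3, 0], [0, 0, 3, 0]]
  ]
}}

```text
clock: 2.95
tool_pos: [0.5201, 0.0392, 0.3624]
orientation: [90.2, 90.0, -179.8]
force: [1.1, 0.4, -0.2]
opening: 0.0872
```

Call:
{"op": "move_arm", "data": {
  "commands": [
    [[0, 0, 3, 0], [0, 0, 3, 0], [0, 0, 3, 0], [0, 0, 3, 0], [0, 0, 3, 0], [0, 0, 3, 0], [0, 0, 0, 0]]
  ]
}}

```text
clock: 3.65
tool_pos: [0.52, 0.2208, 0.3613]
orientation: [110.0, 89.9, -159.8]
force: [-0.0, -0.4, -0.1]
opening: 0.0876
```

```bash
python3 - <<'E'
from m import *
from wr import *
im,d,P=wcloud(); np.savez('w2.npz',im=im,P=P); save('w2',im)
im=im.astype(int);R,G,B=im[...,0],im[...,1],im[...,2]
m=sel(P,im,(.6,.80),(.03,.34),(.046,.055)); print('rack',rect(P[m]),np.median(P[m][:,2]),m.sum())
red=(R>110)&(G<50)&(B<50); m=big(red&sel(P,im,(.4,.57),(.35,.45),(-.01,.05))); print('barhandle',rect(P[m]),np.median(P[m],0))
gr=(abs(R-G)<18)&(abs(G-B)<22)&(R>90)
m=big(gr&sel(P,im,(.5,.72),(.36,.44),(-.01,.05))); print('barblade',rect(P[m]),np.median(P[m],0))
m=sel(P,im,(.45,.62),(.45,.57),(.015,.12)); print('jug',rect(P[m]),P[m].min(0),P[m].max(0))
m=sel(P,im,(.45,.62),(.45,.57),(.06,.12)); print('jug>60',rect(P[m]),P[m].min(0),P[m].max(0))
# slat profile along y at mid x
for x in (.65,.70): 
    q=P[sel(P,im,(x-.004,x+.004),(.04,.33),(.04,.056))]; print(x,np.unique(np.round(q[:,1],2)))
plan((.45,.33,.3,None),(.441,.402,.12,91))
E
```

```text
rack (array([688.2, 194.8]), array([242.5, 116.9]), 85.7) 0.048601518237089414 1599
barhandle (array([479.1, 409.2]), array([105.6,  30.3]), 0.15) [0.47895295 0.40218491 0.02197318]
barblade (array([609.1, 407.7]), array([147.5,  24.9]), 1.08) [0.60373912 0.40595525 0.00436994]
jug (array([528.7, 510.9]), array([75. , 88.9]), 74.56) [0.4854908  0.47299023 0.03244269] [0.5734999  0.55367016 0.10483657]
jug>60 (array([528.5, 513.9]), array([69.2, 78.3]), 74.56) [0.48895321 0.47950033 0.06001553] [0.57206608 0.55367016 0.10483657]
0.65 [0.08 0.14 0.15 0.16 0.17 0.23 0.25 0.31 0.32]
0.7 [0.14 0.15 0.16 0.17 0.22 0.23 0.24 0.25 0.31 0.32]
now [0.52   0.2194 0.3616] phi 90.17 t 3.7 open 0.0872 F [-0.1 -0.  -0.1] j6 -132.6
  move 5 x [np.float64(1.23), np.float64(1.39), np.float64(2.22)] to (0.45, 0.33, 0.3, None)
  spin 1 x [0, 0, 0, np.float64(-0.015)]
  move 7 x [np.float64(2.57), np.float64(0.11), np.float64(1.03)] to (0.441, 0.402, 0.12, 91)
```

View pics/w2.png

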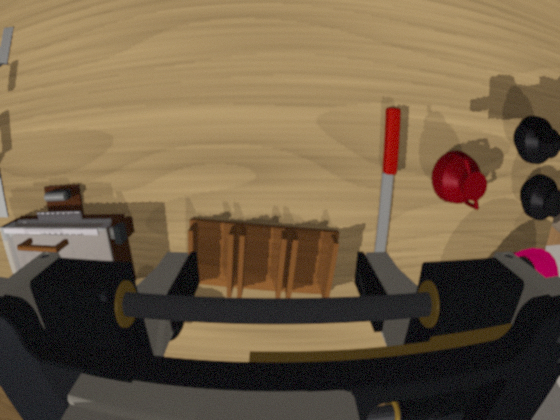

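Call:
{"op": "move_arm", "data": {
  "commands": [
    [[1.23, 1.39, 2.22, 0], [1.23, 1.39, 2.22, 0], [1.23, 1.39, 2.22, 0], [1.23, 1.39, 2.22, 0], [1.23, 1.39, 2.22, -0.015]]
  ],
  "jaw": 5
}}

```text
clock: 4.2
tool_pos: [0.4502, 0.3288, 0.3006]
orientation: [149.3, 90.0, -119.9]
force: [0.9, 0.6, -0.3]
opening: 0.0538
```

Call:
{"op": "move_arm", "data": {
  "commands": [
    [[2.57, 0.11, 1.03, 0], [2.57, 0.11, 1.03, 0], [2.57, 0.11, 1.03, 0], [2.57, 0.11, 1.03, 0], [2.57, 0.11, 1.03, 0], [2.57, 0.11, 1.03, 0], [2.57, 0.11, 1.03, 0], [0, 0, 0, 0]]
  ]
}}

```text
clock: 5.0
tool_pos: [0.4406, 0.3992, 0.1175]
orientation: [142.8, 89.6, -126.4]
force: [-0.0, -0.9, 0.2]
opening: 0.0498
```

```bash
python3 - <<'E'
from m import *
from wr import *
im,d,P=wcloud(); np.savez('w3.npz',im=im,P=P); save('w3',im)
im=im.astype(int);R,G,B=im[...,0],im[...,1],im[...,2]
red=(R>110)&(G<50)&(B<50); m=big(red&sel(P,im,(.4,.57),(.35,.45),(-.01,.05))); print('barhandle',rect(P[m]),np.median(P[m],0))
m=sel(P,im,(.45,.62),(.45,.57),(.06,.12)); print('jug>60',rect(P[m]),P[m].min(0),P[m].max(0))
plan((.441,.402,.003,91))
E
```

```text
barhandle (array([473.7, 405.6]), array([95.9, 19.3]), 0.6) [0.46951361 0.4053975  0.02231813]Traceback (most recent call last):
  File "<stdin>", line 6, in <module>
    return umr_minimum(a, axis, None, out, keepdims, initial, where)
ValueError: zero-size array to reduction operation minimum which has no identity
```

Call:
{"op": "move_arm", "data": {
  "commands": [
    [[2.2, 0, 0.1, 0], [2.2, 0, 0.1, 0], [2.2, 0, 0.1, 0], [2.2, 0, 0.1, 0], [1.3, 0, 0.1, 0], [1.2, 0, 0, 0], [0, 0, 0, 0]]
  ]
}}

```text
clock: 5.75
tool_pos: [0.4417, 0.4053, 0.0075]
orientation: [146.5, 89.9, -122.6]
force: [-0.7, -0.4, 0.5]
opening: 0.0502
```

Call:
{"op": "move_arm", "data": {
  "commands": [
    [[0, 0, 0, 0], [0, 0, 0, 0], [0, 0, 0, 0], [0, 0, 0, 0], [0, 0, 0, 0], [0, 0, 0, 0]]
  ],
  "jaw": 0
}}

```text
clock: 6.35
tool_pos: [0.4419, 0.4062, 0.0088]
orientation: [-38.3, 90.0, 52.7]
force: [-0.9, -0.2, 5.2]
opening: 0.0219
```

Call:
{"op": "move_arm", "data": {
  "commands": [
    [[-1.5, 0, 0, 0], [-1.5, 0, 0, 0], [-1.5, 0, 0, 0], [-1.5, 0, 0, 0], [-1.5, 0, 0, 0], [-1.5, 0, 0, 0], [-1.5, 0, 0, 0], [0, 0, 0, 0]]
  ]
}}

```text
clock: 7.15
tool_pos: [0.4423, 0.4067, 0.1147]
orientation: [-33.5, 89.8, 57.4]
force: [-0.4, -0.1, -1.7]
opening: 0.0219
```

```bash
python3 - <<'E'
from m import *
from wr import *
im,d,P=wcloud(); save('w4',im)
i2=im.astype(int);R,G,B=i2[...,0],i2[...,1],i2[...,2]
im2,d2,P2=cloud('top'); i3=im2.astype(int);R,G,B=i3[...,0],i3[...,1],i3[...,2]
gr=(abs(R-G)<18)&(abs(G-B)<22)&(R>90)
m=big(gr&sel(P2,i3,(.5,.74),(.36,.46),(-.01,.25))); q=P2[m]; print('blade',rect(q),m.sum(),q[q[:,0].argmax()],q[q[:,0].argmin()])
f=np.polyfit(q[:,0],q[:,2],1);print('slope',np.degrees(np.arctan(f[0])))
plan((.45,.3,.15,90))
E
```

```text
blade (array([611.1, 421.1]), array([ 52. , 149.4]), 89.84) 305 [0.68575102 0.40343732 0.10311923] [0.53637006 0.39531169 0.1164517 ]
slope -4.174980703642395
now [0.4414 0.4057 0.1126] phi 90.89 t 7.2 open 0.0216 F [-0.4 -1.2 -2.7] j6 -150.3
  spin 1 x [0, 0, 0, np.float64(0.016)]
  move 4 x [np.float64(-0.94), np.float64(-0.21), np.float64(-2.64)] to (0.45, 0.3, 0.15, 90)
```

Call:
{"op": "move_arm", "data": {
  "commands": [
    [[0, 0.3, -3, 0], [0, 0.3, -3, 0], [0, 0.3, -3, 0], [0, 0.3, -3, 0], [0, 0.3, -3, 0], [0, 0.3, -3, 0], [0, 0.3, -3, 0]]
  ]
}}

```text
clock: 7.95
tool_pos: [0.4231, 0.1938, 0.1119]
orientation: [128.7, 89.9, -140.4]
force: [1.0, 0.0, -1.7]
opening: 0.0218
```

Call:
{"op": "move_arm", "data": {
  "commands": [
    [[0, 0, -3, 0], [0, 0, -3, 0], [0, 0, -3, 0], [0, 0, -3, 0], [0, 0, -3, 0], [0, 0, -3, 0], [0, 0, -1.5, 0], [0, 0, 0, 0]]
  ]
}}

```text
clock: 8.75
tool_pos: [0.4259, -0.0013, 0.112]
orientation: [108.5, 89.9, -160.7]
force: [1.3, 0.2, -2.3]
opening: 0.022
```

Call:
{"op": "move_arm", "data": {
  "commands": [
    [[2, 0, 0, 0], [2, 0, 0, 0], [2, 0, 0, 0], [2, 0, 0, 0], [1, 0, 0, 0], [1, 0, 0, 0], [0.8, 0, 0, 0], [0, 0, 0, 0]]
  ]
}}

```text
clock: 9.55
tool_pos: [0.428, 0.001, 0.0053]
orientation: [-88.0, 89.9, 3.0]
force: [1.3, 1.0, -1.7]
opening: 0.0216
```

```bash
python3 - <<'E'
from h import *
plan((.418,0,.008,90.9))
E
```

```text
now [0.428  0.001  0.0053] phi 90.96 t 9.6 open 0.0216 F [ 1.3  1.  -1.7] j6 -115.9
  spin 1 x [0, 0, 0, np.float64(0.001)]
  move 1 x [np.float64(-0.27), np.float64(1.0), np.float64(-0.09)] to (0.418, 0, 0.008, 90.9)
```

Call:
{"op": "move_arm", "data": {
  "commands": [
    [[0.2, 0, 0, 0], [0.1, 0, 0, 0], [0, 0, 0, 0]]
  ]
}}

```text
clock: 9.85
tool_pos: [0.4284, 0.0011, 0.0044]
orientation: [-80.0, 89.8, 11.0]
force: [-9.5, 0.5, 35.6]
opening: 0.022
```

Call:
{"op": "move_arm", "data": {
  "commands": [
    [[0, 0, 0, 0], [0, 0, 0, 0], [0, 0, 0, 0], [0, 0, 0, 0]]
  ],
  "jaw": 4.5
}}

```text
clock: 10.25
tool_pos: [0.4273, 0.0007, 0.0021]
orientation: [-73.7, 90.0, 17.3]
force: [-0.7, 0.3, 0.1]
opening: 0.0439
```

Call:
{"op": "move_arm", "data": {
  "commands": [
    [[-2.5, 0, 0, 0], [-2.5, 0, 0, 0], [0, 0, 0, 0]]
  ]
}}

```text
clock: 10.55
tool_pos: [0.4291, 0.0014, 0.0546]
orientation: [-70.7, 89.7, 20.2]
force: [1.0, -0.1, -0.2]
opening: 0.0451
```

```bash
python3 - <<'E'
from m import *
from wr import *
im,d,P=cloud('top'); im=im.astype(int);R,G,B=im[...,0],im[...,1],im[...,2]
gr=(abs(R-G)<18)&(abs(G-B)<22)&(R>90)
m=big(gr&sel(P,im,(.5,.72),(-.05,.06),(-.01,.05))); print('barblade',rect(P[m]),np.median(P[m],0))
im,d,P=wcloud(); im=im.astype(int);R,G,B=im[...,0],im[...,1],im[...,2]
red=(R>110)&(G<50)&(B<50); m=big(red&sel(P,im,(.38,.57),(-.05,.06),(-.01,.05))); print('barhandle',rect(P[m]),np.median(P[m],0))
plan((.46,0,.06,90.9),(.46,0,.004,None))
E
```

```text
barblade (array([595.2,   1.7]), array([ 19.8, 145.4]), 88.39) [0.59561464 0.00242571 0.00565557]
barhandle (array([4.394e+02, 3.000e-01]), array([57.6, 19.3]), 1.91) [ 0.4405006  -0.00066581  0.02234774]
now [0.4275 0.0008 0.0524] phi 90.89 t 10.7 open 0.0452 F [ 0.2  0.1 -0.6] j6 -115.9
  spin 1 x [0, 0, 0, np.float64(-0.0)]
  move 2 x [np.float64(-0.38), np.float64(-1.63), np.float64(-0.07)] to (0.46, 0, 0.06, 90.9)
  move 2 x [np.float64(2.8), np.float64(0.0), np.float64(-0.0)] to (0.46, 0, 0.004, None)
```

Call:
{"op": "move_arm", "data": {
  "commands": [
    [[0, -2.1, 0, 0], [0, -2.1, 0, 0], [2.3, 0, 0, 0], [2.2, 0, 0, 0], [0, 0, 0, 0]]
  ]
}}

```text
clock: 11.15
tool_pos: [0.4665, 0.0002, 0.0039]
orientation: [109.6, 89.6, -159.6]
force: [-0.4, -0.7, -0.1]
opening: 0.0447
```

Call:
{"op": "move_arm", "data": {
  "commands": [
    [[0, 0, 0, 0], [0, 0, 0, 0], [0, 0, 0, 0], [0, 0, 0, 0], [0, 0, 0, 0], [0, 0, 0, 0]]
  ],
  "jaw": 0
}}

```text
clock: 11.75
tool_pos: [0.4697, 0.0016, 0.008]
orientation: [-69.9, 89.9, 21.0]
force: [-2.3, 0.3, 7.2]
opening: 0.0215
```

Call:
{"op": "move_arm", "data": {
  "commands": [
    [[-2, 0, 0, 0], [-2, 0, 0, 0], [-2, 0, 0, 0], [-2, 0, 0, 0], [0, 0, 0, 0]]
  ]
}}

```text
clock: 12.25
tool_pos: [0.4705, 0.0018, 0.0895]
orientation: [-70.8, 89.7, 20.1]
force: [0.8, -0.6, -2.6]
opening: 0.0219
```

```bash
cat > bar.py <<'E'
from m import *
def bar(yr):
    im,d,P=cloud('top'); i=im.astype(int);R,G,B=i[...,0],i[...,1],i[...,2]
    gr=(abs(R-G)<18)&(abs(G-B)<22)&(R>80)
    q=P[big(gr&sel(P,i,(.45,.74),yr,(.006,.25)))]; q=q[abs(q[:,1]-np.median(q[:,1]))<.008]
    f=np.polyfit(q[:,0],q[:,2],1); a=np.polyfit(q[:,0],q[:,1],1)
    k=q[:,0].argmax(); print('blade n',len(q),'slope',round(np.degrees(np.arctan(f[0])),1),'yaw',round(np.degrees(np.arctan(a[0])),1),'toe',q[k].round(4),'ztop at toe',round(np.polyval(f,q[k,0]),4))
E
python3 - <<'E'
from bar import *
bar((-.05,.06)); plan((.4,-.15,.1,90.9))
E
```

```text
blade n 191 slope 0.2 yaw -0.4 toe [0.6714 0.0094 0.0853] ztop at toe 0.0878
now [0.4696 0.0016 0.0881] phi 90.9 t 12.3 open 0.022 F [-0.1 -0.5 -1.8] j6 -113.4
  spin 1 x [0, 0, 0, np.float64(-0.0)]
  move 6 x [np.float64(-0.2), np.float64(1.2), np.float64(-2.51)] to (0.4, -0.15, 0.1, 90.9)
```

```bash
python3 - <<'E'
from m import *
z=np.load('w1.npz'); P=z['P']
for y in (-.24,-.23,-.215,-.195,-.175,-.16,-.15,-.14,-.13):
    print(y,[ (lambda q: round(float(np.nanmedian(q[:,2])),3) if len(q) else None)(P[(abs(P[...,0]-x)<.003)&(abs(P[...,1]-y)<.003)]) for x in (.54,.55,.56,.568,.575,.585,.592,.6,.606,.612)])
plan((.385,-.150,.1,None),(.385,-.150,.018,None))
E
```

```text
-0.24 [-0.001, -0.001, -0.001, -0.001, -0.001, -0.001, 0.0, 0.025, 0.027, 0.049]
-0.23 [-0.001, -0.001, 0.003, 0.003, 0.004, 0.003, 0.003, 0.025, 0.028, 0.048]
-0.215 [-0.001, -0.0, 0.015, 0.03, 0.027, 0.003, 0.003, 0.026, 0.028, 0.05]
-0.195 [-0.001, -0.001, 0.019, 0.03, 0.028, 0.004, 0.003, 0.023, 0.028, 0.05]
-0.175 [-0.001, -0.001, 0.018, 0.03, 0.028, 0.004, 0.004, 0.026, 0.028, 0.053]
-0.16 [-0.001, 0.443, 0.004, 0.004, 0.003, 0.003, 0.003, 0.026, 0.028, 0.054]
-0.15 [0.45, -0.001, 0.004, 0.003, 0.004, 0.003, 0.004, 0.027, 0.028, 0.053]
-0.14 [0.451, -0.001, -0.001, -0.001, -0.001, -0.001, -0.001, -0.001, 0.028, 0.054]
-0.13 [0.451, 0.45, -0.001, -0.001, -0.001, -0.002, -0.001, -0.001, -0.002, 0.043]
now [0.4696 0.0016 0.0881] phi 90.9 t 12.3 open 0.022 F [-0.1 -0.5 -1.8] j6 -113.4
  move 6 x [np.float64(-0.2), np.float64(1.45), np.float64(-2.5)] to (0.385, -0.15, 0.1, None)
  move 3 x [np.float64(2.73), np.float64(0.01), np.float64(-0.0)] to (0.385, -0.15, 0.018, None)
```

Call:
{"op": "move_arm", "data": {
  "commands": [
    [[-0.2, 1.45, -2.5, 0], [-0.2, 1.45, -2.5, 0], [-0.2, 1.45, -2.5, 0], [-0.2, 1.45, -2.5, 0], [-0.2, 1.45, -2.5, 0], [-0.2, 1.45, -2.5, 0], [0, 0, 0, 0]]
  ]
}}

```text
clock: 13.0
tool_pos: [0.3816, -0.1517, 0.098]
orientation: [84.3, 89.8, 175.0]
force: [0.7, 0.6, -2.2]
opening: 0.0217
```

```bash
python3 - <<'E'
from bar import *
bar((-.18,-.11)); plan((.383,-.150,.018,None))
E
```

```text
blade n 220 slope 9.2 yaw -0.2 toe [ 0.7399 -0.1493  0.0839] ztop at toe 0.0815
now [ 0.3828 -0.151   0.0982] phi 90.74 t 13.1 open 0.022 F [ 0.3 -0.2 -1.9] j6 -95.5
  move 3 x [np.float64(2.67), np.float64(-0.01), np.float64(0.03)] to (0.383, -0.15, 0.018, None)
```

Call:
{"op": "move_arm", "data": {
  "commands": [
    [[2, 0, 0, 0], [2, 0, 0, 0], [2, 0, 0, 0], [1.9, 0, 0.1, 0], [0, 0, 0, 0], [0, 0, 0, 0]]
  ]
}}

```text
clock: 13.65
tool_pos: [0.3843, -0.1488, 0.0198]
orientation: [98.2, 89.9, -170.9]
force: [-0.4, -0.6, -1.7]
opening: 0.0218
```

```bash
python3 - <<'E'
from bar import *
from wr import *
im,d,P=wcloud(); save('w5',im)
plan((.408,-.150,.018,None))
E
```

```text
now [ 0.385  -0.1488  0.0204] phi 90.95 t 13.7 open 0.0219 F [ 0.1  0.2 -2.2] j6 -95.6
  move 1 x [np.float64(0.24), np.float64(-2.3), np.float64(-0.16)] to (0.408, -0.15, 0.018, None)
```

View pics/w5.png

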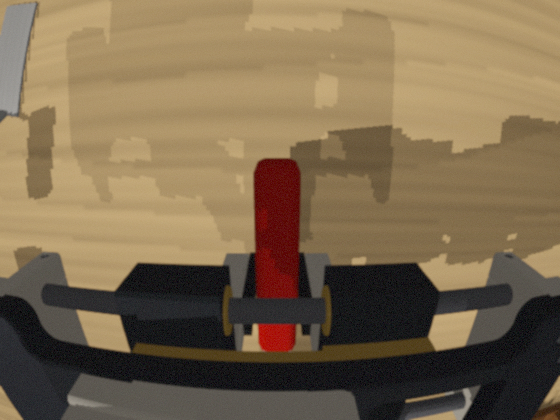

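Call:
{"op": "move_arm", "data": {
  "commands": [
    [[0.2, -1.2, 0, 0], [0, -1.1, 0, 0], [0, 0, 0, 0], [-0.8, 0, 0, 0], [-1.1, -0.1, 0, 0], [-1.1, -0.2, 0, 0], [0, 0, 0, 0]]
  ]
}}

```text
clock: 14.4
tool_pos: [0.4111, -0.1487, 0.0497]
orientation: [-87.3, 89.9, 3.6]
force: [0.7, 0.0, -2.2]
opening: 0.0221
```

```bash
python3 - <<'E'
from h import *
plan((.435,-.150,.112,None))
im,d,P=cloud('scene'); a=cv2.resize(im[170:290,130:330],None,fx=3.5,fy=3.5,interpolation=cv2.INTER_CUBIC); save('s1',a)
E
```

```text
now [ 0.4111 -0.1487  0.0497] phi 90.9 t 14.4 open 0.0221 F [ 0.7  0.  -2.2] j6 -95.2
  move 3 x [np.float64(-2.08), np.float64(-0.8), np.float64(-0.06)] to (0.435, -0.15, 0.112, None)
```

View pics/s1.png

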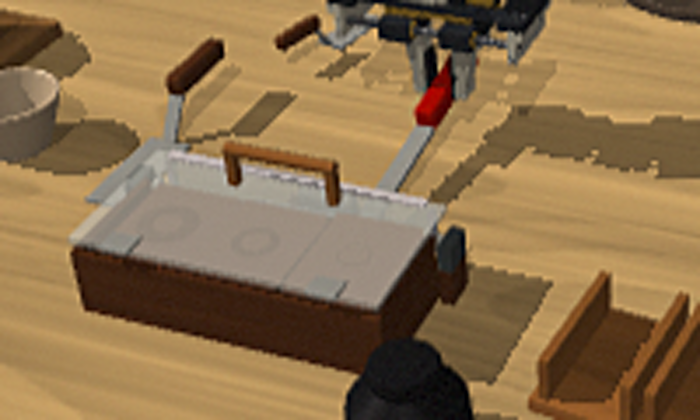

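```bash
cat > bar.py <<'E'
from m import *
def bar(yc,x=(.46,.593),w=.006):
    im,d,P=cloud('top'); q=P[sel(P,im,x,(yc-w,yc+w),(.006,.3))]
    if len(q)<10: print('few',len(q)); return
    xs=np.arange(x[0],x[1],.015); print([(round(a,3),round(float(np.median(q[abs(q[:,0]-a)<.006][:,2])),4)) for a in xs if (abs(q[:,0]-a)<.006).any()])
E
python3 - <<'E'
from bar import *
bar(-.149)
im,d,P=cloud('top'); q=P[sel(P,im,(.595,.607),(-.25,-.13),(.01,.1))]; print('lip z',np.median(q[:,2]))
q=P[sel(P,im,(.62,.65),(-.25,-.13),(.09,.2))]; print('handle z max',np.percentile(q[:,2],95))
E
```

```text
[(np.float64(0.46), 0.0408), (np.float64(0.475), 0.0381), (np.float64(0.49), 0.037), (np.float64(0.505), 0.035), (np.float64(0.52), 0.0331), (np.float64(0.535), 0.0344), (np.float64(0.55), 0.0312), (np.float64(0.565), 0.0273), (np.float64(0.58), 0.0263)]
lip z 0.029401029123685363
handle z max 0.11744606914580734
```

Call:
{"op": "move_arm", "data": {
  "commands": [
    [[-1.1, -0.25, 0, 0], [-1.1, -0.3, 0, 0], [-1.0, -0.4, 0, 0], [-1.0, -0.4, 0, 0], [-1.0, -0.4, 0, 0], [0, 0, 0, 0]]
  ]
}}

```text
clock: 15.15
tool_pos: [0.4295, -0.1484, 0.1014]
orientation: [-92.6, 89.9, -1.7]
force: [-0.0, 0.8, -2.7]
opening: 0.0219
```

Call:
{"op": "move_arm", "data": {
  "commands": [
    [[-1.0, -0.6, 0, 0], [-1.0, -0.6, 0, 0], [-0.9, -0.6, 0, 0], [0, 0, 0, 0]]
  ]
}}

```text
clock: 15.55
tool_pos: [0.4479, -0.1481, 0.1306]
orientation: [-95.9, 89.9, -4.9]
force: [-0.3, -0.4, -2.7]
opening: 0.022
```

```bash
python3 - <<'E'
from bar import *
bar(-.149,w=.009)
im,d,P=cloud('top'); q=P[sel(P,im,(.595,.607),(-.25,-.18),(.01,.1))]; print('lip z',np.median(q[:,2]))
plan((.446,-.150,.1305,None))
E
```

```text
[(np.float64(0.52), 0.0774), (np.float64(0.535), 0.066), (np.float64(0.55), 0.0556), (np.float64(0.565), 0.0469), (np.float64(0.58), 0.0345)]
lip z 0.029900474899434704
now [ 0.4466 -0.148   0.1294] phi 90.9 t 15.7 open 0.0214 F [ 0.3 -0.  -2.4] j6 -94.8
  move 1 x [np.float64(-0.11), np.float64(0.06), np.float64(-0.2)] to (0.446, -0.15, 0.1305, None)
```

Call:
{"op": "move_arm", "data": {
  "commands": [
    [[0.12, 0.1, 0, 0], [-0.85, 1.25, 0, 0], [-0.85, 1.25, 0, 0], [-0.9, 1.2, 0, 0], [0, 0, -2.3, 0], [0, 0, -2.3, 0], [0, 0, 0, 0]]
  ]
}}

```text
clock: 16.35
tool_pos: [0.4086, -0.1961, 0.1537]
orientation: [171.9, 90.0, -97.3]
force: [-0.5, -0.2, -1.6]
opening: 0.0222
```

```bash
python3 - <<'E'
from bar import *
plan((.446,-.194,.1305,None))
bar(-.195,w=.009)
im,d,P=cloud('top'); save('t2',cv2.resize(im[110:260,290:420],None,fx=4,fy=4,interpolation=cv2.INTER_CUBIC))
E
```

```text
now [ 0.4086 -0.1961  0.1537] phi 90.83 t 16.4 open 0.0222 F [-0.5 -0.2 -1.6] j6 -88.6
  move 2 x [np.float64(1.16), np.float64(-1.87), np.float64(0.08)] to (0.446, -0.194, 0.1305, None)
[(np.float64(0.475), 0.1016), (np.float64(0.49), 0.0936), (np.float64(0.505), 0.0846), (np.float64(0.52), 0.0735), (np.float64(0.535), 0.0656), (np.float64(0.55), 0.0526), (np.float64(0.565), 0.042), (np.float64(0.58), 0.009)]
```

View pics/t2.png

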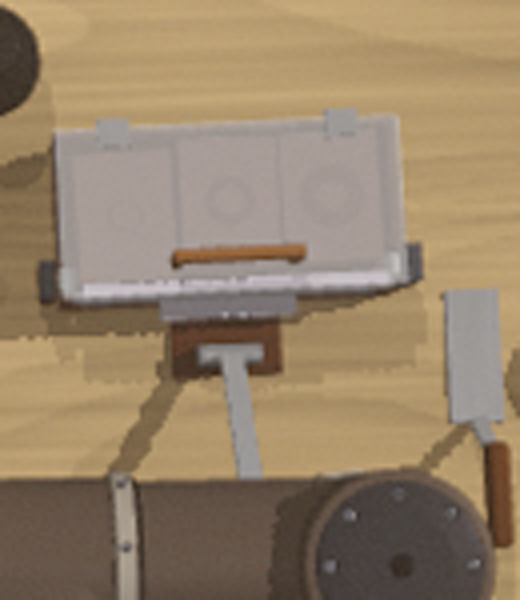

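Call:
{"op": "move_arm", "data": {
  "commands": [
    [[-0.05, 0, 0, 0], [0.84, -1.24, 0, 0], [0.84, -1.24, 0, 0], [0, 0, 0, 0]]
  ]
}}

```text
clock: 16.85
tool_pos: [0.435, -0.1938, 0.1361]
orientation: [89.0, 89.9, -180.0]
force: [0.2, 0.6, -1.4]
opening: 0.0218
```

```bash
python3 - <<'E'
from bar import *
plan((.446,-.194,.1305,None))
bar(-.195,x=(.475,.6),w=.009)
im,d,P=cloud('top'); q=P[sel(P,im,(.595,.607),(-.25,-.22),(.01,.1))]; print('lip z',np.median(q[:,2]))
E
```

```text
now [ 0.435  -0.1938  0.1361] phi 90.96 t 16.9 open 0.0218 F [ 0.2  0.6 -1.4] j6 -88.8
  move 1 x [np.float64(0.56), np.float64(-1.1), np.float64(-0.04)] to (0.446, -0.194, 0.1305, None)
[(np.float64(0.505), 0.081), (np.float64(0.52), 0.0741), (np.float64(0.535), 0.0655), (np.float64(0.55), 0.0557), (np.float64(0.565), 0.0419), (np.float64(0.58), 0.0336), (np.float64(0.595), 0.026)]
lip z 0.03016977542012067
```

Call:
{"op": "move_arm", "data": {
  "commands": [
    [[0.55, -0.8, 0, 0], [0.55, -0.8, 0, 0], [0, 0, 0, 0]]
  ]
}}

```text
clock: 17.25
tool_pos: [0.4503, -0.194, 0.1258]
orientation: [93.3, 90.0, -175.8]
force: [0.3, 0.9, -2.3]
opening: 0.0216
```

```bash
python3 - <<'E'
from bar import *
plan((.446,-.194,.1305,None))
bar(-.195,x=(.505,.6),w=.009)
im,d,P=cloud('top'); q=P[sel(P,im,(.595,.607),(-.25,-.22),(.01,.1))]; print('lip z',np.median(q[:,2]))
im,d,P=cloud('scene'); save('s2',cv2.resize(im[170:290,130:330],None,fx=4,fy=4,interpolation=cv2.INTER_CUBIC))
E
```

```text
now [ 0.4503 -0.194   0.1258] phi 90.91 t 17.2 open 0.0216 F [ 0.3  0.9 -2.3] j6 -88.8
  move 1 x [np.float64(-0.47), np.float64(0.43), np.float64(0.01)] to (0.446, -0.194, 0.1305, None)
[(np.float64(0.52), 0.0706), (np.float64(0.535), 0.0638), (np.float64(0.55), 0.0552), (np.float64(0.565), 0.0443), (np.float64(0.58), 0.0336), (np.float64(0.595), 0.025)]
lip z 0.02876044694596458
```

Call:
{"op": "move_arm", "data": {
  "commands": [
    [[0.62, 0.49, 0, 0], [0.62, 0.49, 0, 0], [0.62, 0.49, 0, 0], [0.65, 0.38, 0, 0], [0.65, 0.38, 0, 0], [0.65, 0.38, 0, 0], [0, 0, 0, 0]]
  ]
}}

```text
clock: 18.1
tool_pos: [0.4254, -0.1949, 0.0898]
orientation: [-107.3, 89.7, -16.3]
force: [2.9, 0.2, 14.0]
opening: 0.0216
```

```bash
python3 - <<'E'
from bar import *
plan((.4242,-.194,.0879,None))
bar(-.195,x=(.505,.6),w=.009)
im,d,P=cloud('top'); q=P[sel(P,im,(.595,.607),(-.25,-.22),(.01,.1))]; print('lip z',np.median(q[:,2]))
E
```

```text
now [ 0.4254 -0.1949  0.0898] phi 90.98 t 18.1 open 0.0216 F [ 2.9  0.2 14. ] j6 -88.7
  move 1 x [np.float64(0.19), np.float64(0.12), np.float64(0.09)] to (0.4242, -0.194, 0.0879, None)
[(np.float64(0.505), 0.0597), (np.float64(0.52), 0.0553), (np.float64(0.535), 0.05), (np.float64(0.55), 0.0449), (np.float64(0.565), 0.0393), (np.float64(0.58), 0.0357), (np.float64(0.595), 0.0298)]
lip z 0.03326440337886161
```

Prying works: 14 N at the wrist and the lip is rising. I'll carry on along the arc.

Call:
{"op": "move_arm", "data": {
  "commands": [
    [[0.69, 0.29, 0, 0], [0.69, 0.29, 0, 0], [0.69, 0.29, 0, 0], [0.55, 0.15, 0, 0], [0.55, 0.15, 0, 0], [0.5, 0.15, 0, 0], [0, 0, 0, 0]]
  ]
}}

```text
clock: 18.9
tool_pos: [0.4102, -0.1946, 0.0512]
orientation: [80.5, 90.0, 171.4]
force: [2.2, 0.1, 0.7]
opening: 0.0216
```

```bash
python3 - <<'E'
from bar import *
plan((.411,-.194,.051,None))
bar(-.195,x=(.505,.6),w=.009)
im,d,P=cloud('top'); q=P[sel(P,im,(.595,.607),(-.25,-.22),(.01,.2))]; print('lip z',np.median(q[:,2]))
q=P[sel(P,im,(.62,.66),(-.25,-.13),(.09,.2))]; print('handle',q[:,2].max(),np.median(q[q[:,2]>.11],0))
E
```

```text
now [ 0.4102 -0.1946  0.0512] phi 90.91 t 18.9 open 0.0216 F [2.2 0.1 0.7] j6 -88.7
  move 1 x [np.float64(0.02), np.float64(-0.08), np.float64(0.06)] to (0.411, -0.194, 0.051, None)
[(np.float64(0.505), 0.0431), (np.float64(0.52), 0.0418), (np.float64(0.535), 0.042), (np.float64(0.55), 0.0401), (np.float64(0.565), 0.0388), (np.float64(0.58), 0.0373), (np.float64(0.595), 0.0379)]
lip z 0.0419324748015808
handle 0.12955050506476185 [ 0.64063549 -0.19333175  0.12133473]
```

Call:
{"op": "move_arm", "data": {
  "commands": [
    [[0.6, 0.1, 0, 0], [0.6, 0.1, 0, 0], [0.5, 0, 0, 0], [0, 0, 0, 0]]
  ]
}}

```text
clock: 19.4
tool_pos: [0.4069, -0.1946, 0.0337]
orientation: [84.0, 89.8, 174.8]
force: [-0.0, 0.2, 1.2]
opening: 0.0218
```

```bash
python3 - <<'E'
from bar import *
plan((.36,-.194,.06,None))
bar(-.195,x=(.505,.6),w=.009)
im,d,P=cloud('top'); q=P[sel(P,im,(.595,.615),(-.25,-.22),(.01,.2))]; print('lip z',np.median(q[:,2]))
q=P[sel(P,im,(.62,.67),(-.25,-.13),(.09,.2))]; print('handle',q[:,2].max(),np.median(q[q[:,2]>.11],0))
q=P[sel(P,im,(.60,.67),(-.3,-.09),(.06,.2))]; print('plate front z',np.percentile(q[:,2],[20,50]))
E
```

```text
now [ 0.4069 -0.1946  0.0337] phi 90.88 t 19.4 open 0.0218 F [-0.   0.2  1.2] j6 -88.7
  move 2 x [np.float64(-1.31), np.float64(2.35), np.float64(0.07)] to (0.36, -0.194, 0.06, None)
[(np.float64(0.505), 0.035), (np.float64(0.52), 0.0366), (np.float64(0.535), 0.0387), (np.float64(0.55), 0.0374), (np.float64(0.565), 0.0371), (np.float64(0.58), 0.0378), (np.float64(0.595), 0.0437)]
lip z 0.04878806306113814
handle 0.13551207616219552 [ 0.64213397 -0.19455154  0.12477191]
plate front z [0.08275631 0.08730303]
```

Call:
{"op": "move_arm", "data": {
  "commands": [
    [[-0.3, 1.1, 0, 0], [0, 1, 0, 0], [0, 1, 0, 0], [-2, 0, 0, 0], [-2, 0, 0, 0], [-2, 0, 0, 0], [-1, 0, 2.5, 0], [0, 0, 2.5, 0]]
  ]
}}

```text
clock: 20.3
tool_pos: [0.3762, -0.145, 0.1092]
orientation: [-85.2, 89.8, 5.6]
force: [0.9, 0.9, -2.1]
opening: 0.0218
```

Call:
{"op": "move_arm", "data": {
  "commands": [
    [[0, -1, 3, 0], [0, -1, 3, 0], [0, -1, 3, 0], [0, -1, 3, 0], [0, -1, 2, 0], [0, -0.5, 0, 0], [0, 0, 0, 0]]
  ]
}}

```text
clock: 21.0
tool_pos: [0.4288, -0.0043, 0.1077]
orientation: [101.1, 90.0, -167.9]
force: [-0.5, 0.4, -2.3]
opening: 0.0216
```

```bash
python3 - <<'E'
from bar import *
plan((.43,0,.012,None))
bar(0,x=(.505,.66),w=.009)
im,d,P=cloud('top'); q=P[sel(P,im,(.595,.615),(-.25,-.14),(.01,.2))]; print('lip z',np.median(q[:,2]))
q=P[sel(P,im,(.62,.67),(-.25,-.13),(.10,.2))]; print('handle',np.percentile(q[:,2],90),rect(q[q[:,2]>.115]))
E
```

```text
now [ 0.4288 -0.0043  0.1077] phi 90.97 t 21.0 open 0.0216 F [-0.5  0.4 -2.3] j6 -115.0
  move 4 x [np.float64(2.39), np.float64(-0.03), np.float64(0.11)] to (0.43, 0, 0.012, None)
[(np.float64(0.505), 0.1116), (np.float64(0.52), 0.1085), (np.float64(0.535), 0.1089), (np.float64(0.55), 0.1081), (np.float64(0.565), 0.1079), (np.float64(0.58), 0.1105), (np.float64(0.595), 0.1106), (np.float64(0.61), 0.1101), (np.float64(0.625), 0.1086), (np.float64(0.655), 0.0062)]
lip z 0.04949508249343326
handle 0.12935609213705238 (array([ 642.9, -194. ]), array([ 12.8, 100. ]), 1.15)
```

Call:
{"op": "move_arm", "data": {
  "commands": [
    [[2.5, 0, 0.1, 0], [2.5, 0, 0, 0], [2.5, 0, 0, 0], [1.5, 0, 0, 0], [0.8, 0, 0, 0], [0.2, 0, 0, 0], [0.1, 0, 0, 0], [0, 0, 0, 0]]
  ]
}}

```text
clock: 21.9
tool_pos: [0.4295, -0.0034, 0.0074]
orientation: [-68.2, 89.9, 22.7]
force: [0.1, -0.4, -0.7]
opening: 0.0212
```

Call:
{"op": "move_arm", "data": {
  "commands": [
    [[0.12, 0, 0, 0], [0, 0, 0, 0]]
  ]
}}

```text
clock: 22.1
tool_pos: [0.4298, -0.0032, 0.007]
orientation: [-78.5, 89.9, 12.5]
force: [-5.0, -0.9, 13.7]
opening: 0.0214
```

Call:
{"op": "move_arm", "data": {
  "commands": [
    [[0, 0, 0, 0], [0, 0, 0, 0], [0, 0, 0, 0], [0, 0, 0, 0]]
  ],
  "jaw": 4.5
}}

```text
clock: 22.5
tool_pos: [0.4295, -0.0032, 0.0058]
orientation: [-65.3, 90.0, 25.7]
force: [1.0, 0.1, -0.1]
opening: 0.0435
```

Call:
{"op": "move_arm", "data": {
  "commands": [
    [[-3, 0, 0, 0], [-3, 0, 0, 0], [-3, 0, 0, 0], [-3, 0, 0, 0], [-3, 0, 0, 0], [-2, 0, 0, 0]]
  ]
}}

```text
clock: 23.1
tool_pos: [0.4298, -0.0031, 0.1779]
orientation: [-71.1, 89.9, 19.8]
force: [-0.0, 0.6, -0.9]
opening: 0.0453
```

```bash
python3 - <<'E'
from bar import *
plan((.60,-.19,.20,180),(.6429,-.194,.106,None))
plan((.60,-.19,.20,0))
bar(0,x=(.505,.63),w=.009)
E
```

```text
now [ 0.4298 -0.0031  0.1779] phi 90.92 t 23.1 open 0.0453 F [-0.   0.6 -0.9] j6 -115.2
  spin 11 x [0, 0, 0, np.float64(-0.141)]
  move 9 x [np.float64(-0.24), np.float64(2.08), np.float64(-1.89)] to (0.6, -0.19, 0.2, 180)
  move 4 x [np.float64(2.35), np.float64(0.1), np.float64(-1.07)] to (0.6429, -0.194, 0.106, None)
now [ 0.4298 -0.0031  0.1779] phi 90.92 t 23.1 open 0.0453 F [-0.   0.6 -0.9] j6 -115.2
  spin 11 x [0, 0, 0, np.float64(0.144)]
  move 9 x [np.float64(-0.24), np.float64(-2.08), np.float64(1.89)] to (0.6, -0.19, 0.2, 0)
[(np.float64(0.505), 0.0079), (np.float64(0.52), 0.0073), (np.float64(0.535), 0.0089), (np.float64(0.55), 0.0082), (np.float64(0.565), 0.0073), (np.float64(0.58), 0.0076), (np.float64(0.595), 0.0091), (np.float64(0.61), 0.0087), (np.float64(0.625), 0.0083)]
```

Call:
{"op": "move_arm", "data": {
  "commands": [
    [[0, 0, 0, -0.143], [0, 0, 0, -0.143], [0, 0, 0, -0.143], [0, 0, 0, -0.143], [0, 0, 0, -0.143], [0, 0, 0, -0.143], [0, 0, 0, -0.143], [0, 0, 0, -0.143]]
  ]
}}

```text
clock: 23.95
tool_pos: [0.4291, -0.0034, 0.1754]
orientation: [32.1, 90.0, -171.1]
force: [-0.2, -0.3, 0.6]
opening: 0.045
```

Call:
{"op": "move_arm", "data": {
  "commands": [
    [[0, 0, 0, -0.143], [0, 0, 0, -0.143], [0, 0, 0, -0.141], [0, 0, 0, 0]]
  ]
}}

```text
clock: 24.35
tool_pos: [0.4292, -0.0033, 0.1754]
orientation: [3.3, 90.0, -175.7]
force: [0.1, -0.5, 0.3]
opening: 0.0451
```

```bash
python3 - <<'E'
from h import *
plan((.643,-.194,.19,180.9),(.643,-.194,.113,None))
E
```

```text
now [ 0.4292 -0.0033  0.1754] phi -178.96 t 24.4 open 0.0451 F [ 0.1 -0.5  0.3] j6 -25.1
  spin 1 x [0, 0, 0, np.float64(0.002)]
  move 10 x [np.float64(-0.15), np.float64(1.94), np.float64(-2.11)] to (0.643, -0.194, 0.19, 180.9)
  move 3 x [np.float64(2.57), np.float64(-0.0), np.float64(-0.0)] to (0.643, -0.194, 0.113, None)
```

Call:
{"op": "move_arm", "data": {
  "commands": [
    [[-0.15, 2.43, -2.64, 0], [-0.15, 2.43, -2.64, 0], [-0.15, 2.43, -2.64, 0], [-0.15, 2.43, -2.64, 0], [-0.15, 2.43, -2.64, 0], [-0.15, 2.43, -2.64, 0], [-0.15, 2.43, -2.64, 0], [-0.15, 2.43, -2.64, 0]]
  ]
}}

```text
clock: 25.15
tool_pos: [0.6445, -0.1955, 0.1871]
orientation: [-12.0, 90.0, 168.6]
force: [0.9, 0.8, -0.0]
opening: 0.0451
```

```bash
python3 - <<'E'
from m import *
from wr import *
im,d,P=wcloud(); save('w6',im)
q=P[sel(P,im,(.60,.68),(-.25,-.13),(.115,.14))]; print('handle',len(q),rect(q),q[:,2].max())
plan((.643,-.194,.113,180.9))
E
```

```text
handle 2050 (array([ 643.4, -192. ]), array([ 11.6, 100.9]), 1.12) 0.12682355605186404
now [ 0.6477 -0.1987  0.1864] phi -179.4 t 25.2 open 0.0453 F [ 7.2 -3.2  3.9] j6 1.1
  spin 1 x [0, 0, 0, np.float64(-0.005)]
  move 3 x [np.float64(2.45), np.float64(-0.16), np.float64(0.15)] to (0.643, -0.194, 0.113, 180.9)
```

Call:
{"op": "move_arm", "data": {
  "commands": [
    [[2, -0.2, 0.2, 0], [2, -0.2, 0.2, 0], [2, 0, 0, 0], [1.3, 0, 0, 0], [0, 0, 0, 0]]
  ]
}}

```text
clock: 25.7
tool_pos: [0.6382, -0.1902, 0.1123]
orientation: [-6.7, 89.8, 174.0]
force: [0.2, -0.1, -1.1]
opening: 0.0452
```

Call:
{"op": "move_arm", "data": {
  "commands": [
    [[0, 0, 0, 0], [0, 0, 0, 0], [0, 0, 0, 0], [0, 0, 0, 0], [0, 0, 0, 0], [0, 0, 0, 0]]
  ],
  "jaw": 0
}}

```text
clock: 26.3
tool_pos: [0.6429, -0.1903, 0.116]
orientation: [174.8, 89.6, -4.3]
force: [8.4, -0.4, -2.1]
opening: 0.0113
```

```bash
python3 - <<'E'
from h import *
plan((.643,-.194,.113,None))
# arc rows: handle rel hinge
H=np.array([-109,42.]); f=lambda a: np.array([-109*np.cos(a)+42*np.sin(a),109*np.sin(a)+42*np.cos(a)])
a0=.132; prev=f(a0)
for a in np.arange(.232,1.4,.1):
    c=f(a); print(round(a,2),'rel',c.round(1),'tool row [%.2f,0,%.2f]'%(-(c-prev)[1]/10,-(c-prev)[0]/10)); prev=c
E
```

```text
now [ 0.6429 -0.1903  0.116 ] phi -179.05 t 26.3 open 0.0113 F [ 8.4 -0.4 -2.1] j6 0.8
  move 1 x [np.float64(0.3), np.float64(0.37), np.float64(0.0)] to (0.643, -0.194, 0.113, None)
0.23 rel [-96.4  65.9] tool row [-1.00,0,-0.61]
0.33 rel [-89.4  75.2] tool row [-0.93,0,-0.71]
0.43 rel [-81.4  83.8] tool row [-0.85,0,-0.80]
0.53 rel [-72.6  91.5] tool row [-0.77,0,-0.88]
0.63 rel [-63.1  98.3] tool row [-0.68,0,-0.95]
0.73 rel [-53.  104.1] tool row [-0.58,0,-1.01]
0.83 rel [-42.4 108.9] tool row [-0.48,0,-1.07]
0.93 rel [-31.3 112.5] tool row [-0.37,0,-1.11]
1.03 rel [-19.9 115.1] tool row [-0.26,0,-1.14]
1.13 rel [ -8.3 116.5] tool row [-0.14,0,-1.16]
1.23 rel [  3.4 116.8] tool row [-0.02,0,-1.17]
1.33 rel [ 15.  115.8] tool row [0.09,0,-1.16]
```

Call:
{"op": "move_arm", "data": {
  "commands": [
    [[0, 0, -0.35, 0], [-1.0, 0, -0.61, 0], [-0.93, 0, -0.71, 0], [-0.85, 0, -0.8, 0], [-0.77, 0, -0.88, 0], [0, 0, 0, 0]]
  ]
}}

```text
clock: 26.9
tool_pos: [0.6702, -0.1898, 0.1516]
orientation: [-2.2, 89.6, 178.7]
force: [-13.8, 3.7, 13.6]
opening: 0.0111
```

```bash
python3 - <<'E'
from h import *
p,R,o=pose(); print(p,o['force'],o['opening']); r=(p-[.746,0,.066])[[0,2]]*1000+[0,7]; print('rel',r, np.hypot(*r))
E
```

```text
[ 0.67021543 -0.18984602  0.15159587] [-13.75043402   3.70470924  13.62232259] 0.011127932625150822
rel [-75.78457445  92.59587465] 119.65491100276014
```

Call:
{"op": "move_arm", "data": {
  "commands": [
    [[-0.2, 0, 0.15, 0], [0, 0, 0, 0]]
  ]
}}

```text
clock: 27.1
tool_pos: [0.6703, -0.1897, 0.152]
orientation: [-11.2, 89.8, 169.6]
force: [-5.7, 0.8, -1.4]
opening: 0.0109
```

Call:
{"op": "move_arm", "data": {
  "commands": [
    [[-0.68, 0, -0.95, 0], [-0.58, 0, -1.01, 0], [0, 0, 0, 0]]
  ]
}}

```text
clock: 27.4
tool_pos: [0.6906, -0.1895, 0.1667]
orientation: [12.5, 89.9, -166.5]
force: [-8.3, 3.3, 9.8]
opening: 0.0111
```

```bash
python3 - <<'E'
from h import *
p,R,o=pose(); print(p,o['force'],o['opening']); r=(p-[.746,0,.066])[[0,2]]*1000+[0,7]; print('rel',r, np.hypot(*r))
E
```

```text
[ 0.69063417 -0.18953006  0.16670969] [-8.32250019  3.34256874  9.7984598 ] 0.011132583746586308
rel [-55.36582921 107.70968519] 121.10636369979284
```

Call:
{"op": "move_arm", "data": {
  "commands": [
    [[-0.62, 0, -1.05, 0], [-0.4, 0, -1.08, 0], [0, 0, 0, 0]]
  ]
}}

```text
clock: 27.7
tool_pos: [0.7133, -0.1892, 0.1773]
orientation: [143.8, 89.9, -35.2]
force: [-4.8, 3.2, 7.8]
opening: 0.0106
```

Call:
{"op": "move_arm", "data": {
  "commands": [
    [[-0.32, 0, -1.14, 0], [-0.18, 0, -1.16, 0], [0, 0, 0, 0]]
  ]
}}

```text
clock: 28.0
tool_pos: [0.7375, -0.1887, 0.183]
orientation: [164.9, 89.8, -14.1]
force: [-1.8, 2.1, 8.5]
opening: 0.0103
```

```bash
python3 - <<'E'
from h import *
p,R,o=pose(); print(p,o['force'],o['opening']); r=(p-[.746,0,.066])[[0,2]]*1000+[0,4]; print('rel',r, np.hypot(*r))
E
```

```text
[ 0.73753996 -0.18867664  0.18298132] [-1.76704372  2.13357992  8.54529387] 0.010303690226385637
rel [ -8.46004436 120.98131653] 121.27675498279835
```

Call:
{"op": "move_arm", "data": {
  "commands": [
    [[0, 0, 0, 0], [0, 0, 0, 0], [0, 0, 0, 0]]
  ],
  "jaw": 2.2
}}

```text
clock: 28.3
tool_pos: [0.7358, -0.1889, 0.1801]
orientation: [176.1, 90.0, -3.0]
force: [0.4, 0.3, -0.3]
opening: 0.0214
```

Call:
{"op": "move_arm", "data": {
  "commands": [
    [[-2, 0, 0, 0], [-2.5, 0, 0, 0], [-2.5, 0, 0, 0], [-2.5, 0, 2, 0], [0, 0, 3, 0], [0, 0, 3, 0], [0, 0, 3, 0], [0, 0, 3, 0]]
  ]
}}

```text
clock: 29.1
tool_pos: [0.5942, -0.1912, 0.2749]
orientation: [168.1, 90.0, -11.0]
force: [0.2, -0.0, 1.6]
opening: 0.0216
```

Call:
{"op": "move_arm", "data": {
  "commands": [
    [[0, 0, 1, 0.143], [0, 0, 0, 0.143], [0, 0, 0, 0.143], [0, 0, 0, 0.143], [0, 0, 0, 0.143], [0, 0, 0, 0.143], [0, 0, 0, 0.143], [0, 0, 0, 0.143]]
  ],
  "jaw": 0
}}

```text
clock: 29.9
tool_pos: [0.5855, -0.1914, 0.275]
orientation: [-135.2, 90.0, -20.1]
force: [-0.5, -0.1, -0.1]
opening: 0.0003
```

Call:
{"op": "move_arm", "data": {
  "commands": [
    [[0, 0, 0, 0.143], [0, 0, 0, 0.143], [0, 0, 0, 0.141], [0, 0, 0, 0]]
  ]
}}

```text
clock: 30.3
tool_pos: [0.5854, -0.1913, 0.275]
orientation: [-99.0, 90.0, -8.3]
force: [0.5, 0.5, -0.8]
opening: 0.0003
```

```bash
python3 - <<'E'
from m import *
from wr import *
plan((.60,-.19,.165,90.9))
im,d,P=wcloud(); save('w7',im); np.savez('w7.npz',im=im,P=P)
im,d,P=cloud('top'); q=P[sel(P,im,(.60,.86),(-.34,-.05),(.09,.26))]; i=q[:,2].argsort()[-200:]; print('highest',np.median(q[i],0),'xmin',q[:,0].min())
E
```

```text
now [ 0.5854 -0.1913  0.275 ] phi 90.78 t 30.3 open 0.0003 F [ 0.5  0.5 -0.8] j6 -89.3
  spin 1 x [0, 0, 0, np.float64(-0.002)]
  move 4 x [np.float64(2.75), np.float64(-0.36), np.float64(0.03)] to (0.6, -0.19, 0.165, 90.9)
highest [ 0.74271584 -0.21269529  0.18561488] xmin 0.7412732989831115
```

View pics/w7.png

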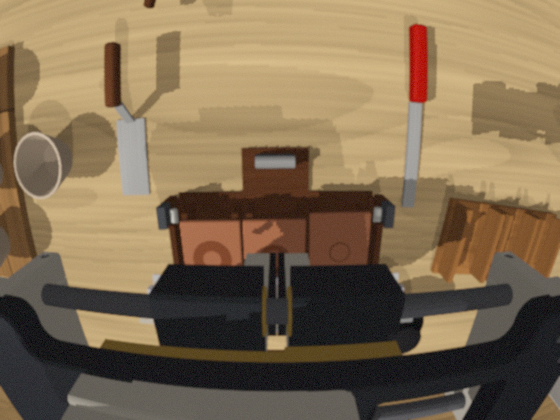

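Call:
{"op": "move_arm", "data": {
  "commands": [
    [[2.75, 0, 0, 0], [2.75, 0, 0, 0], [2.75, 0, 0, 0], [2.75, 0, 0, 0], [0, -1.5, 0, 0], [0, -1.5, 0, 0], [0, -1.5, 0, 0], [0, 0, 0, 0]]
  ]
}}

```text
clock: 31.2
tool_pos: [0.6317, -0.1906, 0.1644]
orientation: [169.4, 90.0, -99.5]
force: [-0.1, 1.0, 0.4]
opening: 0.0006
```

Call:
{"op": "move_arm", "data": {
  "commands": [
    [[0, -1, 0, 0], [0, -1, 0, 0], [0, -1, 0, 0], [0, -1, 0, 0], [0, -1, 0, 0], [0, 0, 0, 0]]
  ]
}}

```text
clock: 31.8
tool_pos: [0.6817, -0.1896, 0.1646]
orientation: [-92.2, 90.0, -1.3]
force: [0.2, 0.7, 0.1]
opening: 0.0006
```

```bash
cat > cov.py <<'E'
from m import *
def cov():
    im,d,P=cloud('scene'); 
    q=P[sel(P,im,(.60,.9),(-.325,-.06),(.08,.26))]; print('n',len(q),'x',np.percentile(q[:,0],[1,25,50,75,99]).round(3),'z',np.percentile(q[:,2],[1,50,99]).round(3))
    f=np.polyfit(q[:,2],q[:,0],1); print('x vs z slope deg',np.degrees(np.arctan(f[0])))
    return im
E
python3 - <<'E'
from cov import *
plan((.715,-.19,.165,None)); cov()
E
```

```text
now [ 0.6817 -0.1896  0.1646] phi 90.94 t 31.8 open 0.0006 F [0.2 0.7 0.1] j6 -89.2
  move 2 x [np.float64(-0.02), np.float64(-1.66), np.float64(-0.05)] to (0.715, -0.19, 0.165, None)
n 5255 x [0.663 0.721 0.747 0.751 0.786] z [0.082 0.179 0.258]
x vs z slope deg -17.71724431994186
```

Call:
{"op": "move_arm", "data": {
  "commands": [
    [[0, -0.8, 0, 0], [0, -0.8, 0, 0], [0, -0.7, 0, 0], [0, 0, 0, 0]]
  ]
}}

```text
clock: 32.25
tool_pos: [0.7046, -0.1893, 0.1646]
orientation: [-94.0, 90.0, -3.1]
force: [0.7, -0.0, -1.0]
opening: 0.0004
```

```bash
python3 - <<'E'
from cov import *
plan((.715,-.19,.165,None)); im=cov(); save('s3',cv2.resize(im[60:290,130:350],None,fx=2.6,fy=2.6,interpolation=cv2.INTER_CUBIC))
E
```

```text
now [ 0.7046 -0.1893  0.1646] phi 90.92 t 32.2 open 0.0004 F [ 0.7 -0.  -1. ] j6 -89.3
  move 1 x [np.float64(-0.04), np.float64(-1.04), np.float64(-0.09)] to (0.715, -0.19, 0.165, None)
n 5051 x [0.684 0.741 0.758 0.764 0.804] z [0.082 0.182 0.257]
x vs z slope deg -11.919618164229492
```

View pics/s3.png

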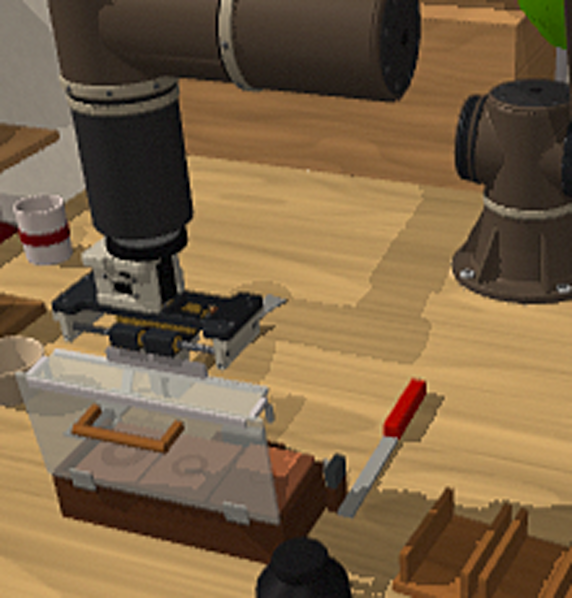

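Call:
{"op": "move_arm", "data": {
  "commands": [
    [[0, -0.6, 0, 0], [0, -0.4, 0, 0], [0, 0, 0, 0]]
  ]
}}

```text
clock: 32.6
tool_pos: [0.7139, -0.1892, 0.1648]
orientation: [-97.3, 90.0, -6.4]
force: [0.0, 0.5, -0.4]
opening: 0.0003
```

```bash
cat >> cov.py <<'E'
def ang():
    im,d,P=cloud('scene'); 
    q=P[sel(P,im,(.72,.9),(-.32,-.07),(.075,.2))]; 
    # robust line: x = a + b z for the outer plate face
    b=None; m=np.ones(len(q),bool)
    for _ in range(8):
        f=np.polyfit(q[m][:,2],q[m][:,0],1); r=q[:,0]-np.polyval(f,q[:,2]); m=abs(r)<max(.003,np.median(abs(r))*1.5)
    print('cover angle ~',round(np.pi/2+np.arctan(f[0]),3),'n',m.sum(),len(q),'x at z.1',round(np.polyval(f,.1),4))
E
python3 - <<'E'
from cov import *
plan((.715,-.19,.165,None)); ang()
E
```

```text
now [ 0.7139 -0.1892  0.1648] phi 90.91 t 32.6 open 0.0003 F [ 0.   0.5 -0.4] j6 -89.3
  move 1 x [np.float64(-0.02), np.float64(-0.1), np.float64(-0.08)] to (0.715, -0.19, 0.165, None)
cover angle ~ 1.742 n 2139 3259 x at z.1 0.7602
```

Call:
{"op": "move_arm", "data": {
  "commands": [
    [[0, 2, 0, 0], [0, 3, 0, 0], [0, 3, 0, 0], [0, 3, 0, 0], [-1, 3, 0, 0], [-2, 0, 0, 0]]
  ]
}}

```text
clock: 33.25
tool_pos: [0.5691, -0.1912, 0.1943]
orientation: [69.3, 89.8, 160.2]
force: [1.9, -0.3, -0.0]
opening: 0.0004
```

```bash
cat > sp.py <<'E'
from m import *
from wr import *
def spat(P,im,yr=(-.46,-.34),xr=(.38,.7)):
    im=im.astype(int);R,G,B=im[...,0],im[...,1],im[...,2]
    gr=(abs(R-G)<18)&(abs(G-B)<22)&(R>90)
    m=big(gr&sel(P,im,xr,yr,(-.01,.015))); print('spatblade',rect(P[m]),np.median(P[m],0),m.sum())
    m=big(sel(P,im,xr,yr,(.05,.075))); 
    if m.sum(): print('spath',rect(P[m]),np.median(P[m],0))
E
python3 - <<'E'
from sp import *
from cov import *
ang()
im,d,P=cloud('top'); spat(P,im)
im,d,P=wcloud(); spat(P,im); save('w8',im)
for n,yb in (('-84',-.084),('0',0),('84',.084)):
    q=P[sel(P,im,(.625,.66),(-.1925+yb-.03,-.1925+yb+.03),(.0,.1))]; print(n,len(q),np.percentile(q[:,2],[5,50,95]).round(3))
plan((.44,-.398,.12,90.9))
E
```

```text
cover angle ~ 1.74 n 2128 3257 x at z.1 0.7603
spatblade (array([ 559.3, -399.1]), array([114.8,  47.3]), 0.54) [ 0.55735892 -0.39956117  0.00395325] 437
spath (array([ 448.3, -398.6]), array([82.5, 19.8]), 1.89) [ 0.44806611 -0.39729466  0.06204905]
spatblade (array([ 560.5, -398.5]), array([116. ,  48.3]), 1.02) [ 0.56036242 -0.39574577  0.00166921] 2823
spath (array([ 448.7, -397.2]), array([84.3, 19.1]), 0.15) [ 0.4499354  -0.39331462  0.06080919]
-84 2027 [0.003 0.004 0.057]
0 1480 [0.002 0.004 0.046]
84 1924 [0.003 0.055 0.057]
now [ 0.5742 -0.1916  0.1969] phi 90.91 t 33.4 open 0.0002 F [ 0.7 -0.5 -1.3] j6 -89.1
  spin 1 x [0, 0, 0, np.float64(0.0)]
  move 9 x [np.float64(0.85), np.float64(1.53), np.float64(-2.27)] to (0.44, -0.398, 0.12, 90.9)
```

```bash
cat > ti.py <<'E'
from m import *
from wr import *
def tiles(P,im,org=(.680,-.1925),yaw=.9):
    c,s=np.cos(np.radians(yaw)),np.sin(np.radians(yaw)); D=P-np.array([*org,0]); bx=D[...,0]*c+D[...,1]*s; by=-D[...,0]*s+D[...,1]*c
    for yb in (-.084,0,.084):
        m=(abs(by-yb)<.042)&(bx>-.07)&(bx<.075)&(P[...,2]>.053)&(P[...,2]<.062)
        if m.sum()<30: print(yb,'none',m.sum()); continue
        q=np.stack([bx[m],by[m],P[m][:,2]],1); print(yb,m.sum(),'x',np.percentile(q[:,0],[1,99]).round(4),'y',np.percentile(q[:,1],[1,99]).round(4),'z',np.median(q[:,2]).round(4),'rect',rect(q))
E
python3 - <<'E'
from ti import *
z=np.load('w7.npz'); tiles(z['P'],z['im'])
im,d,P=wcloud(); print('now'); tiles(P,im); np.savez('w8.npz',im=im,P=P)
im,d,P=cloud('top'); print('top'); tiles(P,im)
E
```

```text
-0.084 2622 x [-0.0437  0.0165] y [-0.1201 -0.044 ] z 0.0568 rect (array([-13.4, -82.4]), array([62.3, 78.1]), 0.07)
0 2128 x [-0.0449  0.016 ] y [-0.0393  0.0373] z 0.0565 rect (array([-6.9, -1.2]), array([78.3, 77.7]), 89.16)
0.084 3092 x [-0.0535  0.0172] y [0.0446 0.1198] z 0.0566 rect (array([-17.7,  82.8]), array([73. , 77.8]), 0.95)
now
-0.084 705 x [-0.044  -0.0303] y [-0.1202 -0.0436] z 0.0564 rect (array([-38.3, -82.5]), array([17.5, 78.3]), 5.23)
0 351 x [-0.0447  0.0684] y [-0.0393  0.0378] z 0.057 rect (array([12.2, -0.3]), array([114.4,  77.5]), 0.48)
0.084 1310 x [-0.0541 -0.0339] y [0.0439 0.1196] z 0.0565 rect (array([-44. ,  82.2]), array([21. , 78.8]), 0.43)
top
-0.084 129 x [0.0425 0.0691] y [-0.1239 -0.0444] z 0.0582 rect (array([ 56.5, -84.4]), array([27. , 80.4]), 2.14)
0 143 x [0.0436 0.0686] y [-0.0408  0.0364] z 0.0579 rect (array([55.4, -1. ]), array([26.3, 80.6]), 1.15)
0.084 93 x [0.044 0.07 ] y [0.0428 0.1257] z 0.059 rect (array([58.8, 84. ]), array([83.9, 25.1]), 83.4)
```

View pics/w8.png

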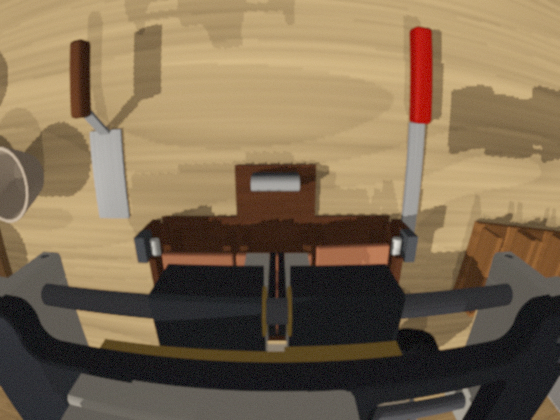

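Call:
{"op": "move_arm", "data": {
  "commands": [
    [[0.85, 1.5, -2.3, 0], [0.85, 1.5, -2.3, 0], [0.85, 1.5, -2.3, 0], [0.85, 1.5, -2.3, 0], [0.85, 1.5, -2.3, 0], [0.85, 1.5, -2.3, 0], [0.85, 1.5, -2.3, 0], [0.85, 1.5, -2.3, 0]]
  ],
  "jaw": 5.5
}}

```text
clock: 34.3
tool_pos: [0.4555, -0.378, 0.1255]
orientation: [61.2, 89.9, 152.1]
force: [-0.1, -0.5, -0.6]
opening: 0.0538
```

Call:
{"op": "move_arm", "data": {
  "commands": [
    [[0, 0, -2.3, 0], [0, 0, 0, 0]]
  ]
}}

```text
clock: 34.5
tool_pos: [0.4559, -0.4023, 0.1253]
orientation: [74.9, 89.9, 165.7]
force: [-0.3, 0.7, -0.1]
opening: 0.055
```

```bash
python3 - <<'E'
from sp import *
im,d,P=wcloud(); m=big(sel(P,im,(.38,.52),(-.46,-.34),(.05,.075))); print('spath',rect(P[m]),np.median(P[m],0))
im,d,P=cloud('top'); spat(P,im)
plan((.4485,-.398,.09,None),(.4485,-.398,.034,None))
E
```

```text
spath (array([ 448.1, -398.3]), array([82.5, 18. ]), 0.44) [ 0.44418163 -0.39858547  0.06127241]
spatblade (array([0., 0.]), array([0., 0.]), 0.0) [nan nan nan] 0
spath (array([ 410.5, -399.8]), array([16.9,  6.4]), 88.69) [ 0.41061401 -0.39750563  0.0606221 ]
now [ 0.4563 -0.4004  0.1257] phi 90.83 t 34.6 open 0.0552 F [-0.6  0.1  0. ] j6 -66.3
  move 2 x [np.float64(1.79), np.float64(0.39), np.float64(0.12)] to (0.4485, -0.398, 0.09, None)
  move 2 x [np.float64(2.8), np.float64(-0.0), np.float64(-0.0)] to (0.4485, -0.398, 0.034, None)
  return _methods._mean(a, axis=axis, dtype=dtype,
  ret = um.true_divide(
```

Call:
{"op": "move_arm", "data": {
  "commands": [
    [[2, -0.35, 0.1, 0], [2, -0.35, 0.1, 0], [2, 0, 0, 0], [2, 0, 0, 0], [1.2, 0, 0, 0], [0, 0, 0, 0]]
  ]
}}

```text
clock: 35.2
tool_pos: [0.4628, -0.397, 0.0331]
orientation: [61.4, 89.8, 152.3]
force: [0.8, 0.2, 0.4]
opening: 0.0547
```

Call:
{"op": "move_arm", "data": {
  "commands": [
    [[0, 0, 0, 0], [0, 0, 0, 0], [0, 0, 0, 0], [0, 0, 0, 0], [0, 0, 0, 0], [0, 0, 0, 0], [0, 0, 0, 0]]
  ],
  "jaw": 0
}}

```text
clock: 35.9
tool_pos: [0.4637, -0.3983, 0.0352]
orientation: [-119.0, 90.0, -28.1]
force: [-0.7, 1.2, 2.3]
opening: 0.0179
```

Call:
{"op": "move_arm", "data": {
  "commands": [
    [[-2, 0, 0, 0], [-2, 0, 0, 0], [-2, 0, 0, 0], [-2, 0, 0, 0], [0, 0, 0, 0]]
  ]
}}

```text
clock: 36.4
tool_pos: [0.465, -0.3991, 0.1176]
orientation: [-121.3, 89.7, -30.4]
force: [0.3, -0.5, -1.4]
opening: 0.0177
```

```bash
cat >> sp.py <<'E'
def blade(yc,x=(.5,.66),z=(.05,.25),w=.018):
    im,d,P=cloud('top'); q=P[sel(P,im,x,(yc-w,yc+w),z)]
    if len(q)<10: print('few'); return
    f=np.polyfit(q[:,0],q[:,2],1); g=np.polyfit(q[:,1],q[:,2],1)
    print('blade n',len(q),'x',q[:,0].min().round(4),q[:,0].max().round(4),'z mean',np.median(q[:,2]).round(4),'pitch',np.degrees(np.arctan(f[0])).round(1),'roll',np.degrees(np.arctan(g[0])).round(1),rect(q))
E
python3 - <<'E'
from sp import *
blade(-.399,w=.03,z=(.04,.2)); plan((.46,-.398,.15,None))
E
```

```text
few
now [ 0.4642 -0.3985  0.1159] phi 90.9 t 36.5 open 0.0175 F [-0.   0.4 -0.9] j6 -66.7
  move 2 x [np.float64(-1.7), np.float64(0.21), np.float64(0.03)] to (0.46, -0.398, 0.15, None)
```

Call:
{"op": "move_arm", "data": {
  "commands": [
    [[0, 0.2, 2.5, 0], [0, 0.2, 2.5, 0], [0, 0.2, 2.5, 0], [0, 0.2, 2.5, 0], [0, 0.2, 2.3, 0], [0, 0, 0, 0]]
  ]
}}

```text
clock: 37.05
tool_pos: [0.4504, -0.2731, 0.1138]
orientation: [58.3, 89.9, 149.3]
force: [0.6, -0.1, -2.3]
opening: 0.0182
```

```bash
python3 - <<'E'
from sp import *
blade(-.277,w=.035,z=(.04,.2),x=(.5,.64)); plan((.45,-.277,.115,90.9))
im,d,P=cloud('scene'); q=P[sel(P,im,(.5,.63),(-.31,-.25),(.05,.12))]; print(len(q))
if len(q)>20: print(rect(q),np.polyfit(q[:,0],q[:,2],1), np.median(q[:,2]), q[:,0].max())
E
```

```text
blade n 309 x 0.5439 0.6398 z mean 0.0811 pitch -13.3 roll 1.2 (array([ 591.8, -276.6]), array([69.4, 95.5]), 89.37)
now [ 0.4509 -0.2741  0.114 ] phi 91.0 t 37.1 open 0.0177 F [ 0.1 -0.6 -0.5] j6 -79.0
  spin 1 x [0, 0, 0, np.float64(0.002)]
  move 1 x [np.float64(-0.1), np.float64(0.1), np.float64(-0.29)] to (0.45, -0.277, 0.115, 90.9)
99
(array([ 525.1, -273. ]), array([46.4, 49.2]), 88.96) [-0.00877743  0.08629386] 0.08186621881183043 0.5501361538378808
```

```bash
python3 - <<'E'
from sp import *
blade(-.274,w=.03,z=(.065,.1),x=(.48,.66)); 
im,d,P=cloud('scene'); q=P[sel(P,im,(.48,.63),(-.31,-.24),(.065,.1))]; f=np.polyfit(q[:,0],q[:,2],1); print(len(q),np.degrees(np.arctan(f[0])),np.median(q,0),q[:,0].max(),rect(q))
E
```

```text
blade n 271 x 0.5439 0.6599 z mean 0.0822 pitch -2.2 roll 0.7 (array([ 602.5, -276.4]), array([ 45.5, 115.6]), 87.33)
134 -9.73201449042136 [ 0.51367716 -0.2733558   0.08237585] 0.5465568373766655 (array([ 516.8, -274.4]), array([60.3, 45.4]), 1.29)
```

```bash
python3 - <<'E'
from sp import *
im,d,P=cloud('top')
for x in np.arange(.53,.70,.01):
    q=P[(abs(P[...,0]-x)<.005)&(abs(P[...,1]+.274)<.015)]; print(round(x,3),len(q),np.percentile(q[:,2],[10,50,90]).round(3) if len(q) else '')
save('t3',cv2.resize(im[110:260,330:460],None,fx=4,fy=4,interpolation=cv2.INTER_CUBIC))
E
```

```text
0.53 0 
0.54 0 
0.55 25 [0.079 0.083 0.086]
0.56 34 [0.004 0.082 0.086]
0.57 36 [-0.     0.08   0.085]
0.58 39 [0.002 0.081 0.086]
0.59 45 [0.001 0.08  0.086]
0.6 41 [-0.     0.081  0.084]
0.61 8 [-0.004  0.     0.003]
0.62 28 [0.001 0.004 0.009]
0.63 27 [0.001 0.006 0.01 ]
0.64 43 [0.003 0.009 0.061]
0.65 35 [0.055 0.058 0.061]
0.66 33 [0.055 0.058 0.062]
0.67 28 [0.055 0.061 0.063]
0.68 26 [0.056 0.058 0.062]
0.69 29 [0.055 0.06  0.064]
```

View pics/t3.png

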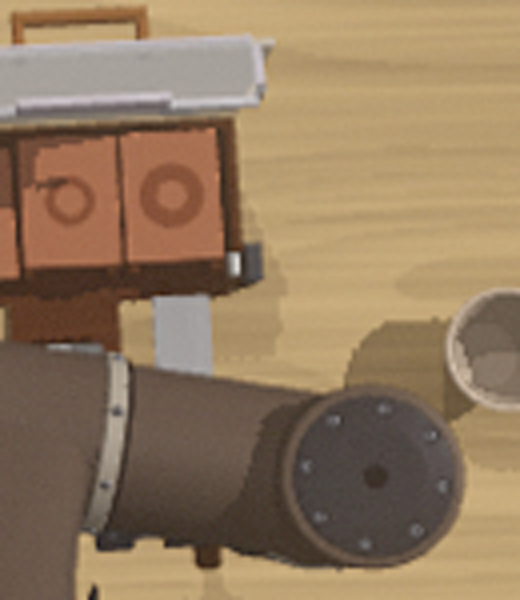

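Call:
{"op": "move_arm", "data": {
  "commands": [
    [[1.5, 0, -0.1, 0], [1.5, 0, 0, 0], [1.1, 0, 0, 0], [0, 0, 0, 0], [0, 0, 0, 0]]
  ]
}}

```text
clock: 37.8
tool_pos: [0.4517, -0.2767, 0.0739]
orientation: [94.4, 90.0, -174.7]
force: [-0.0, 0.1, -1.7]
opening: 0.0181
```

```bash
python3 - <<'E'
from sp import *
blade(-.274,w=.025,z=(.025,.055),x=(.54,.61)); plan((.5815,-.273,.073,90.9))
E
```

```text
blade n 262 x 0.544 0.6064 z mean 0.0417 pitch -1.2 roll 1.6 (array([ 575.1, -276.8]), array([63.2, 43.5]), 1.64)
now [ 0.452  -0.2767  0.0743] phi 90.9 t 37.9 open 0.018 F [ 0.6 -0.3 -1.2] j6 -78.9
  spin 1 x [0, 0, 0, np.float64(-0.0)]
  move 5 x [np.float64(0.03), np.float64(-2.59), np.float64(0.03)] to (0.5815, -0.273, 0.073, 90.9)
```

Call:
{"op": "move_arm", "data": {
  "commands": [
    [[0, -1.8, -0.1, 0], [0, -1.8, 0, 0], [0, -1.8, 0, 0], [0, -1.8, 0, 0], [0, -1.8, 0, 0], [0, -1.8, 0, 0], [0, -1.1, 0, 0], [0, 0, 0, 0]]
  ]
}}

```text
clock: 38.65
tool_pos: [0.5722, -0.2755, 0.0743]
orientation: [-109.3, 89.9, -18.4]
force: [-0.2, 0.5, -0.9]
opening: 0.0176
```

```bash
python3 - <<'E'
from ti import *
im,d,P=wcloud(); save('w9',im); plan((.5815,-.275,.073,90.9)); tiles(P,im)
E
```

```text
now [ 0.571  -0.2754  0.0741] phi 90.92 t 38.7 open 0.0176 F [-0.9 -0.1 -1.9] j6 -80.9
  spin 1 x [0, 0, 0, np.float64(0.0)]
  move 1 x [np.float64(0.11), np.float64(-1.05), np.float64(0.03)] to (0.5815, -0.275, 0.073, 90.9)
-0.084 834 x [-0.0442 -0.0324] y [-0.1015 -0.0615] z 0.0564 rect (array([-38.3, -81.4]), array([42. , 13.1]), 89.64)
0 196 x [-0.0453  0.0412] y [0.0278 0.0374] z 0.0565 rect (array([-1.8, 32.7]), array([87.4, 10. ]), 0.32)
0.084 1166 x [-0.0531  0.0738] y [0.0425 0.089 ] z 0.0564 rect (array([11.7, 61.5]), array([133.4,  44.8]), 9.01)
```

View pics/w9.png

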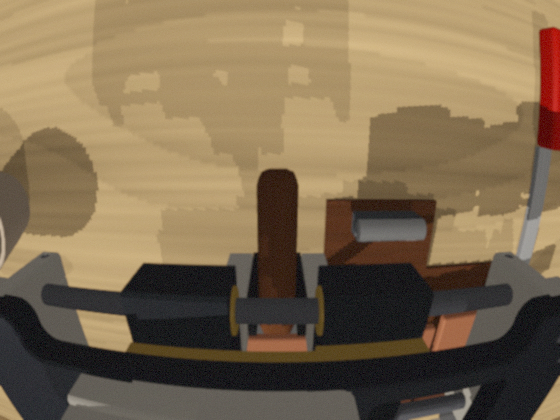

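Call:
{"op": "move_arm", "data": {
  "commands": [
    [[0, -1, 0, 0], [0, 0, 0, 0], [-0.4, 0, 0, 0], [-0.3, 0, 0, 0], [-0.2, 0, 0, 0], [-0.2, 0, 0, 0], [0, 0, 0, 0], [0, 0, 0, 0]]
  ]
}}

```text
clock: 39.5
tool_pos: [0.5805, -0.2753, 0.0849]
orientation: [58.4, 90.0, 149.3]
force: [0.5, 0.9, -3.2]
opening: 0.0177
```

```bash
cat >> ti.py <<'E'
def tz(yc,x=(.63,.695),z=(.05,.3),w=.03):
    im,d,P=cloud('top'); q=P[sel(P,im,x,(yc-w,yc+w),z)]; f=np.polyfit(q[:,0],q[:,2],1); g=np.polyfit(q[:,1],q[:,2],1)
    print('tile z',np.median(q[:,2]).round(4),'pitch',np.degrees(np.arctan(f[0])).round(1),'roll',np.degrees(np.arctan(g[0])).round(1),'xmin',q[:,0].min().round(4),'n',len(q))
E
python3 - <<'E'
from ti import *
tz(-.276); plan((.5815,-.275,.09,90.9))
E
```

```text
Traceback (most recent call last):
  File "ti.py", line 10, in tz
    im,d,P=cloud('top'); q=P[sel(P,im,x,(yc-w,yc+w),z)]; f=np.polyfit(q[:,0],q[:,2],1); g=np.polyfit(q[:,1],q[:,2],1)
                                                           ~~~~~~~~~~^^^^^^^^^^^^^^^^^
TypeError: expected non-empty vector for x
```

Call:
{"op": "move_arm", "data": {
  "commands": [
    [[-0.5, 0, 0, 0], [-0.8, 0, 0, 0], [-0.9, 0, 0, 0], [-0.9, 0, 0, 0], [-0.8, 0, 0, 0], [-0.5, 0, 0, 0], [0, 0, 0, 0]]
  ]
}}

```text
clock: 40.25
tool_pos: [0.5812, -0.2754, 0.1301]
orientation: [-103.2, 89.9, -12.3]
force: [0.6, 1.2, -2.8]
opening: 0.0181
```

Call:
{"op": "move_arm", "data": {
  "commands": [
    [[-0.3, 0.6, 0, 0], [-0.3, 1.2, 0, 0], [-0.2, 1.5, 0, 0], [0, 1.5, 0, 0], [0, 1.5, 0, 0], [0, 1.5, 0, 0], [0, 0.8, 0, 0], [0, 0, 0, 0]]
  ]
}}

```text
clock: 41.05
tool_pos: [0.4935, -0.2768, 0.1373]
orientation: [-83.6, 90.0, 7.3]
force: [0.7, -0.0, -1.9]
opening: 0.0176
```

```bash
python3 - <<'E'
from ti import *
plan((.5815,-.275,.09,90.9))
im,d,P=cloud('scene'); q=P[sel(P,im,(.48,.67),(-.33,-.22),(.085,.13))]; print(len(q)); 
if len(q)>20: print(rect(q),np.median(q,0)); A=np.c_[q[:,:2],np.ones(len(q))]; c=np.linalg.lstsq(A,q[:,2],rcond=None)[0]; print('pitch,roll deg',np.degrees(c[:2]).round(1), 'xr',q[:,0].min(),q[:,0].max())
E
```

```text
now [ 0.4935 -0.2768  0.1373] phi 90.88 t 41.0 open 0.0176 F [ 0.7 -0.  -1.9] j6 -79.6
  spin 1 x [0, 0, 0, np.float64(-0.0)]
  move 4 x [np.float64(1.18), np.float64(-2.2), np.float64(0.01)] to (0.5815, -0.275, 0.09, 90.9)
184
(array([ 552.3, -274.8]), array([80. , 60.8]), 89.98) [ 0.56179771 -0.27378065  0.1130308 ]
pitch,roll deg [-8.1  0.1] xr 0.5219171783617567 0.58268650719614
```

```bash
python3 - <<'E'
from ti import *
im,d,P=cloud('top'); m=sel(P,im,(.5,.69),(-.34,-.21),(.085,.14)); q=P[m]; print(len(q),rect(q),q.min(0),q.max(0))
A=np.c_[q[:,:2],np.ones(len(q))]; c=np.linalg.lstsq(A,q[:,2],rcond=None)[0]; print('pitch,roll deg',np.degrees(c[:2]).round(1))
E
```

```text
415 (array([ 628.1, -277.3]), array([81.4, 56.8]), 88.24) [ 0.59855133 -0.31721634  0.10460584] [ 0.65609938 -0.23674338  0.12318453]
pitch,roll deg [-1.  -0.1]
```

```bash
cat > rk.py <<'E'
from m import *
from scipy.optimize import minimize
C=np.array([-116,-52,-32,32,52,116.])
def fit(f):
    z=np.load(f); P=z['P']; q=P[sel(P,None,(.60,.77),(.05,.335),(.043,.056))][:,:2]*1000
    def cost(t):
        c,s=np.cos(t[2]),np.sin(t[2]); d=q-t[:2]; x=d[:,0]*c+d[:,1]*s; y=-d[:,0]*s+d[:,1]*c
        e=np.minimum(abs(y[:,None]-C).min(1),12)**2+np.clip(abs(x)-58,0,12)**2; return e.mean()
    best=min((minimize(cost,[688,y0,a],method='Nelder-Mead',options=dict(xatol=.01,fatol=1e-4,initial_simplex=[[688,y0,a],[693,y0,a],[688,y0+4,a],[688,y0,a+.03]])) for y0 in (186,190,194,198) for a in (-.1,-.07,-.04)),key=lambda r:r.fun)
    t=best.x; c,s=np.cos(t[2]),np.sin(t[2]); d=q-t[:2]; x=d[:,0]*c+d[:,1]*s
    print(f,len(q),best.x[:2].round(1),np.degrees(best.x[2]).round(2),'cost',best.fun.round(2),'x ext',np.percentile(x,[1,99]).round(1))
if __name__=='__main__':
    for f in ('w2.npz','top0.npz','w1.npz'): fit(f)
E
python3 rk.py
```

```text
w2.npz 1692 [688.4 194.4] -4.76 cost 6.99 x ext [-57.7  54.8]
top0.npz 592 [689.9 191.7] -5.19 cost 7.41 x ext [-58.1  56.6]
w1.npz 762 [685.  193.2] -4.75 cost 8.88 x ext [-54.1   4.9]
```

Call:
{"op": "move_arm", "data": {
  "commands": [
    [[0, 0, 0.6, 0], [0, 0, 1.2, 0], [0, 0, 1.8, 0], [0, 0, 2.3, 0], [0, 0, 2.5, 0], [0, 0, 2.5, 0], [0, 0, 2.5, 0], [0, 0, 2.5, 0]]
  ]
}}

```text
clock: 41.95
tool_pos: [0.4922, -0.1158, 0.1369]
orientation: [3.2, 90.0, 94.1]
force: [1.2, -0.6, -2.1]
opening: 0.0176
```

Call:
{"op": "move_arm", "data": {
  "commands": [
    [[0, 0, 2.5, 0], [0, 0, 2.5, 0], [0, 0, 2.5, 0], [0, 0, 2.5, 0], [0, 0, 2.5, 0.01], [0, 0, 2.5, 0.01], [0, 0, 2.5, 0.01], [0, 0, 2.5, 0.01]]
  ]
}}

```text
clock: 42.75
tool_pos: [0.4901, 0.0842, 0.1369]
orientation: [-6.4, 90.0, 82.2]
force: [0.3, -0.3, -3.1]
opening: 0.0175
```

Call:
{"op": "move_arm", "data": {
  "commands": [
    [[0, 0, 2.5, 0.01], [0, 0, 2.5, 0.01], [0, 0, 2.5, 0.01], [0, 0, 2.5, 0.01], [0, 0, 2.0, 0.01], [0, 0, 1.4, 0.01], [0, 0, 0.7, 0], [0, 0, 0, 0]]
  ]
}}

```text
clock: 43.55
tool_pos: [0.4972, 0.2238, 0.1367]
orientation: [132.1, 90.0, -142.7]
force: [-0.6, -0.6, -2.8]
opening: 0.0177
```

```bash
cat > pl.py <<'E'
from ti import *
def rackt(py,off,px=0):
    c,s=np.cos(np.radians(-4.8)),np.sin(np.radians(-4.8)); a=px-off
    return .689+a*c-py*s, .193+a*s+py*c
def seetile(xr,yr,zr):
    im,d,P=cloud('top'); m=big(sel(P,im,xr,yr,zr)); q=P[m]
    if len(q)<20: print('few',len(q)); return
    A=np.c_[q[:,:2],np.ones(len(q))]; c=np.linalg.lstsq(A,q[:,2],rcond=None)[0]; print('tile',len(q),rect(q),'zmed',np.median(q[:,2]).round(4),'xmax',q[:,0].max().round(4),'pitch,roll',np.degrees(c[:2]).round(1))
E
python3 - <<'E'
from pl import *
x,y=rackt(.084,.1105); plan((x,y,.137,85.2),(x,y,.09,None))
p,R,o=pose(); seetile((p[0]+.06,.70),(p[1]-.06,p[1]+.06),(.085,.14))
E
```

```text
now [0.4972 0.2238 0.1367] phi 85.25 t 43.5 open 0.0177 F [-0.6 -0.6 -2.8] j6 -139.6
  spin 1 x [0, 0, 0, np.float64(0.001)]
  move 4 x [np.float64(-0.01), np.float64(-2.08), np.float64(1.73)] to (np.float64(0.5859164778928442), np.float64(0.2859518018651792), 0.137, 85.2)
  move 2 x [np.float64(2.35), np.float64(-0.0), np.float64(0.0)] to (np.float64(0.5859164778928442), np.float64(0.2859518018651792), 0.09, None)
tile 820 (array([608.3, 211.5]), array([ 79.1, 100.8]), 85.67) zmed 0.1121 xmax 0.659 pitch,roll [-0.5  0.1]
```

Call:
{"op": "move_arm", "data": {
  "commands": [
    [[0, -0.6, 0.5, 0], [0, -1.2, 1.0, 0], [0, -1.6, 1.4, 0], [0, -1.6, 1.4, 0], [0, -1.6, 1.4, 0], [0, -1.1, 1.0, 0], [0, -0.6, 0.4, 0], [0, 0, 0, 0]]
  ]
}}

```text
clock: 44.4
tool_pos: [0.5867, 0.2864, 0.1364]
orientation: [139.8, 90.0, -135.1]
force: [-0.0, -0.4, -2.6]
opening: 0.018
```

```bash
python3 - <<'E'
from pl import *
p,R,o=pose(); plan((p[0],p[1],.09,None)); seetile((.6,.78),(.2,.36),(.085,.14))
E
```

```text
now [0.5867 0.2864 0.1364] phi 85.12 t 44.4 open 0.018 F [-0.  -0.4 -2.6] j6 -138.0
  move 2 x [np.float64(2.32), np.float64(-0.0), np.float64(0.0)] to (np.float64(0.586715061475434), np.float64(0.2864490623656421), 0.09, None)
tile 800 (array([695.7, 273.5]), array([ 78.4, 107.3]), 85.92) zmed 0.1116 xmax 0.7516 pitch,roll [-0.4 -0.2]
```

Call:
{"op": "move_arm", "data": {
  "commands": [
    [[0.5, 0, 0.15, 0], [1, 0, 0.1, 0], [1, 0, 0, 0], [1, 0, 0, 0], [0.8, 0, 0, 0], [0.4, 0, 0, 0], [0, 0, 0, 0]]
  ]
}}

```text
clock: 45.15
tool_pos: [0.5859, 0.289, 0.089]
orientation: [135.6, 89.9, -139.2]
force: [0.3, 0.7, -2.2]
opening: 0.0175
```

Call:
{"op": "move_arm", "data": {
  "commands": [
    [[0.2, 0, 0, 0], [0.2, 0, 0, 0], [0.2, 0, 0, 0], [0.2, 0, 0, 0], [0.2, 0, 0, 0], [0, 0, 0, 0], [0, 0, 0, 0]]
  ]
}}

```text
clock: 45.85
tool_pos: [0.5864, 0.2894, 0.0801]
orientation: [-59.9, 90.0, 25.2]
force: [0.3, 1.2, -1.1]
opening: 0.0177
```

```bash
python3 - <<'E'
from pl import *
p,R,o=pose(); plan((p[0],p[1],.068,None)); seetile((.6,.78),(.2,.36),(.05,.14))
E
```

```text
now [0.5864 0.2894 0.0801] phi 85.18 t 45.9 open 0.0177 F [ 0.3  1.2 -1.1] j6 -138.2
  move 1 x [np.float64(1.21), np.float64(0.0), np.float64(-0.0)] to (np.float64(0.5864081774761907), np.float64(0.28941492217682885), 0.068, None)
tile 741 (array([697.9, 277. ]), array([ 78.7, 113. ]), 85.16) zmed 0.0582 xmax 0.7559 pitch,roll [ 0.2 -0.7]
```

Call:
{"op": "move_arm", "data": {
  "commands": [
    [[0.4, 0, 0, 0], [0.4, 0, 0, 0], [0.2, 0, 0, 0], [0, 0, 0, 0], [0, 1, 0, 0], [0, 2, 0, 0], [0, 2, 0, 0], [0, 2, 0, 0]]
  ]
}}

```text
clock: 46.7
tool_pos: [0.5153, 0.2951, 0.07]
orientation: [1.9, 90.0, 87.1]
force: [-0.5, 0.1, -1.4]
opening: 0.0173
```

Call:
{"op": "move_arm", "data": {
  "commands": [
    [[0, 2, 0, 0], [0, 2, 0, 0], [0, 2, 0, 0], [0, 0.5, 0, 0], [-2.5, 0, 0, 0], [-2.5, 0, 0, 0]]
  ]
}}

```text
clock: 47.3
tool_pos: [0.4511, 0.3004, 0.1203]
orientation: [153.3, 89.9, -121.4]
force: [-0.3, -0.1, -1.3]
opening: 0.0177
```

```bash
python3 - <<'E'
from pl import *
seetile((.6,.78),(.2,.36),(.053,.07)); tiles(*(lambda r:(r[2],r[0]))(cloud('top')))
plan((.45,-.19,.115,90.9))
E
```

```text
tile 745 (array([694.1, 276.8]), array([ 79.1, 107.4]), 84.62) zmed 0.0583 xmax 0.7497 pitch,roll [-0.1 -0.6]
-0.084 99 x [-0.0434  0.0696] y [-0.1213 -0.0434] z 0.0566 rect (array([ 12.1, -82.4]), array([ 79.8, 116.1]), 89.04)
0 704 x [-0.0447  0.0677] y [-0.0408  0.0362] z 0.0581 rect (array([9.9, 0. ]), array([ 83.6, 119.3]), 89.96)
0.084 717 x [-0.0528  0.0672] y [0.0435 0.1196] z 0.0583 rect (array([ 7.4, 83.1]), array([122.,  83.]), 1.27)
now [0.4534 0.3025 0.1236] phi 85.24 t 47.4 open 0.0177 F [ 1.2  0.3 -1. ] j6 -149.2
  spin 1 x [0, 0, 0, np.float64(-0.099)]
  move 17 x [np.float64(0.04), np.float64(0.07), np.float64(-2.9)] to (0.45, -0.19, 0.115, 90.9)
```

Call:
{"op": "move_arm", "data": {
  "commands": [
    [[0, 0, -1.5, -0.025], [0, 0, -3, -0.025], [0, 0, -3, -0.025], [0, 0, -3, -0.024], [0, 0, -3, 0], [0, 0, -3, 0], [0, 0, -3, 0], [0, 0, -3, 0]]
  ]
}}

```text
clock: 48.2
tool_pos: [0.4489, 0.0745, 0.1197]
orientation: [-28.6, 90.0, 62.2]
force: [1.3, 0.3, -1.5]
opening: 0.0178
```

Call:
{"op": "move_arm", "data": {
  "commands": [
    [[0, 0, -3, 0], [0, 0, -3, 0], [0, 0, -3, 0], [0, 0, -3, 0], [0, 0, -3, 0], [0, 0, -3, 0], [0, 0, -3, 0], [0, 0, -3, 0]]
  ]
}}

```text
clock: 49.0
tool_pos: [0.4524, -0.1654, 0.1197]
orientation: [-39.4, 90.0, 51.4]
force: [0.6, 0.9, -1.0]
opening: 0.0177
```

Call:
{"op": "move_arm", "data": {
  "commands": [
    [[0, 0, -2, 0], [0, 0, -1, 0], [0, 0, 0, 0]]
  ]
}}

```text
clock: 49.3
tool_pos: [0.4528, -0.1951, 0.1195]
orientation: [87.8, 90.0, 178.5]
force: [-0.2, 0.1, -1.0]
opening: 0.0179
```

```bash
cat >> pl.py <<'E'
def prof(yc,xs,w=.015):
    im,d,P=cloud('top'); print([(round(x,3),np.median(P[(abs(P[...,0]-x)<.005)&(abs(P[...,1]-yc)<w)][:,2]).round(3)) for x in xs])
E
python3 - <<'E'
from pl import *
plan((.45,-.193,.115,90.9)); p,R,o=pose(); seetile((.5,.62),(p[1]-.05,p[1]+.05),(.06,.12)); prof(p[1],np.arange(.55,.61,.01))
E
```

```text
now [ 0.4528 -0.1951  0.1195] phi 90.74 t 49.3 open 0.0179 F [-0.2  0.1 -1. ] j6 -88.8
  spin 1 x [0, 0, 0, np.float64(-0.003)]
  move 1 x [np.float64(0.45), np.float64(0.28), np.float64(0.21)] to (0.45, -0.193, 0.115, 90.9)
tile 370 (array([ 567.2, -195.8]), array([44.2, 79.2]), 88.94) zmed 0.0876 xmax 0.6069 pitch,roll [0.1 1. ]
[(np.float64(0.55), np.float64(0.087)), (np.float64(0.56), np.float64(0.088)), (np.float64(0.57), np.float64(0.086)), (np.float64(0.58), np.float64(0.087)), (np.float64(0.59), np.float64(0.086)), (np.float64(0.6), np.float64(0.085))]
```

Call:
{"op": "move_arm", "data": {
  "commands": [
    [[1.5, 0, 0.15, 0], [1.5, 0, 0, 0], [1.5, 0, 0, 0], [0, 0, 0, 0], [0, -1.5, 0, 0], [0, -1.5, 0, 0], [0, -1.5, 0, 0]]
  ]
}}

```text
clock: 50.1
tool_pos: [0.5006, -0.1917, 0.076]
orientation: [-99.4, 89.9, -8.5]
force: [-0.4, 0.3, -2.5]
opening: 0.0178
```

```bash
python3 - <<'E'
from pl import *
plan((.5805,-.192,.0745,90.9)); p,R,o=pose(); seetile((.5,.62),(p[1]-.05,p[1]+.05),(.034,.06)); prof(p[1],np.arange(.57,.66,.01))
E
```

```text
now [ 0.5006 -0.1917  0.076 ] phi 90.9 t 50.1 open 0.0178 F [-0.4  0.3 -2.5] j6 -89.1
  spin 1 x [0, 0, 0, np.float64(-0.0)]
  move 3 x [np.float64(0.06), np.float64(-2.66), np.float64(-0.05)] to (0.5805, -0.192, 0.0745, 90.9)
tile 126 (array([ 604.8, -192.3]), array([42.5, 27.3]), 87.78) zmed 0.0442 xmax 0.6188 pitch,roll [-2.3  0.3]
[(np.float64(0.57), np.float64(nan)), (np.float64(0.58), np.float64(nan)), (np.float64(0.59), np.float64(0.044)), (np.float64(0.6), np.float64(0.045)), (np.float64(0.61), np.float64(0.043)), (np.float64(0.62), np.float64(0.046)), (np.float64(0.63), np.float64(0.045)), (np.float64(0.64), np.float64(0.057)), (np.float64(0.65), np.float64(0.059)), (np.float64(0.66), np.float64(0.059))]
  return _methods._mean(a, axis=axis, dtype=dtype,
  ret = ret.dtype.type(ret / rcount)
```

Call:
{"op": "move_arm", "data": {
  "commands": [
    [[0.15, 0, -0.1, 0], [0, -1.5, 0, 0], [0, -2, 0, 0], [0, -2, 0, 0], [0, -1.5, 0, 0], [0, -1, 0, 0], [0, 0, 0, 0]]
  ]
}}

```text
clock: 50.9
tool_pos: [0.5788, -0.1918, 0.0733]
orientation: [-130.6, 90.0, -39.8]
force: [0.8, 0.3, -1.7]
opening: 0.0178
```

```bash
python3 - <<'E'
from ti import *
im,d,P=wcloud(); plan((.5805,-.192,.0745,90.9)); tiles(P,im)
E
```

```text
now [ 0.5778 -0.1917  0.0732] phi 90.84 t 51.0 open 0.0178 F [-0.3 -0.2 -1.4] j6 -89.2
  spin 1 x [0, 0, 0, np.float64(-0.001)]
  move 1 x [np.float64(-0.13), np.float64(-0.27), np.float64(-0.03)] to (0.5805, -0.192, 0.0745, 90.9)
-0.084 none 0
0 1006 x [-0.0443 -0.0256] y [-0.0177  0.0217] z 0.0566 rect (array([-35.4,   2.1]), array([41.5, 20.4]), 89.97)
0.084 332 x [-0.0494  0.048 ] y [0.1105 0.1208] z 0.0566 rect (array([ -0.3, 115.4]), array([99.5, 11.9]), 0.93)
```

Tile not moved (front edge still at −44 mm). I'll take it the last 3 mm and lift.

Call:
{"op": "move_arm", "data": {
  "commands": [
    [[0, -0.3, 0, 0], [-0.3, 0, 0, 0], [-0.3, 0, 0, 0], [-0.2, 0, 0, 0], [-0.2, 0, 0, 0], [-0.2, 0, 0, 0], [0, 0, 0, 0]]
  ]
}}

```text
clock: 51.65
tool_pos: [0.5811, -0.1917, 0.0857]
orientation: [-71.5, 90.0, 19.4]
force: [-0.2, -0.1, -2.5]
opening: 0.0179
```

Call:
{"op": "move_arm", "data": {
  "commands": [
    [[-0.5, 0, 0, 0], [-0.8, 0, 0, 0], [-0.9, 0, 0, 0], [-0.9, 0, 0, 0], [-0.8, 0, 0, 0], [-0.5, 0, 0, 0], [0, 0, 0, 0]]
  ]
}}

```text
clock: 52.35
tool_pos: [0.5817, -0.1918, 0.1306]
orientation: [-95.5, 89.9, -4.7]
force: [-0.5, -0.1, -3.3]
opening: 0.0178
```

Call:
{"op": "move_arm", "data": {
  "commands": [
    [[-0.3, 0.6, 0, 0], [-0.3, 1.2, 0, 0], [-0.2, 1.5, 0, 0], [0, 1.5, 0, 0], [0, 1.5, 0, 0], [0, 1.5, 0, 0], [0, 0.8, 0, 0], [0, 0, 0, 0]]
  ]
}}

```text
clock: 53.15
tool_pos: [0.4939, -0.1931, 0.1378]
orientation: [-69.2, 90.0, 21.7]
force: [0.2, 1.1, -1.8]
opening: 0.0175
```

```bash
python3 - <<'E'
from pl import *
plan((.497,.15,.137,85.2)); seetile((.53,.70),(-.26,-.13),(.085,.14))
E
```

```text
now [ 0.4939 -0.1931  0.1378] phi 90.83 t 53.1 open 0.0175 F [ 0.2  1.1 -1.8] j6 -89.0
  spin 1 x [0, 0, 0, np.float64(0.098)]
  move 12 x [np.float64(0.01), np.float64(0.21), np.float64(2.85)] to (0.497, 0.15, 0.137, 85.2)
tile 559 (array([ 618.3, -195.8]), array([77.2, 69.3]), 88.39) zmed 0.1139 xmax 0.653 pitch,roll [-1.2 -0.1]
```

Call:
{"op": "move_arm", "data": {
  "commands": [
    [[0, 0, 0.6, 0], [0, 0, 1.2, 0], [0, 0, 1.8, 0], [0, 0, 2.3, 0], [0, 0, 2.5, 0.01], [0, 0, 2.5, 0.01], [0, 0, 2.5, 0.01], [0, 0, 2.5, 0.01]]
  ]
}}

```text
clock: 54.0
tool_pos: [0.4944, -0.0321, 0.1374]
orientation: [5.2, 90.0, 93.8]
force: [0.5, 0.5, -2.3]
opening: 0.0182
```

Call:
{"op": "move_arm", "data": {
  "commands": [
    [[0, 0, 2.5, 0.01], [0, 0, 2.5, 0.01], [0, 0, 2.5, 0.01], [0, 0, 2.5, 0.01], [0, 0, 2.0, 0.01], [0, 0, 1.4, 0.008], [0, 0, 0.7, 0], [0, 0, 0, 0]]
  ]
}}

```text
clock: 54.8
tool_pos: [0.5012, 0.108, 0.1373]
orientation: [116.0, 90.0, -158.6]
force: [-0.3, -0.8, -2.9]
opening: 0.0176
```

```bash
cat >> pl.py <<'E'
def place(py,xr,yr,tgt_adj=(0,0)):
    """tool shift that brings the carried tile's centre over rack place py (top camera frame, rack mean fit)"""
    im,d,P=cloud('top'); q=P[big(sel(P,im,xr,yr,(.085,.14)))]; (c,s,a)=rect(q); 
    x,y=rackt(py,0); p,R,o=pose(); v=R.T@np.array([x-c[0]/1000,y-c[1]/1000,0])*100; print('tile',c,s,a,'target',round(x,4),round(y,4),'shift tool cm',v.round(2)); plan((p[0],p[1],p[2],85.2))
E
python3 - <<'E'
from pl import *
place(0,(.55,.72),(.06,.22))
E
```

```text
tile [608.   95.3] [ 70.5 105.9] 89.1 target 0.689 0.193 shift tool cm [-0.   -7.27 10.4 ]
now [0.5011 0.1073 0.1373] phi 85.3 t 54.9 open 0.0177 F [ 0.4 -1.1 -1.7] j6 -128.8
  spin 1 x [0, 0, 0, np.float64(0.002)]
  move 1 x [np.float64(0.0), np.float64(0.0), np.float64(0.0)] to (np.float64(0.5010683930523021), np.float64(0.10727349089468288), np.float64(0.1372585203147238), 85.2)
```

Call:
{"op": "move_arm", "data": {
  "commands": [
    [[0, -0.4, 0.6, 0], [0, -0.8, 1.2, 0], [0, -1.2, 1.8, 0], [0, -1.3, 1.9, 0], [0, -1.3, 1.9, 0], [0, -1.1, 1.5, 0], [0, -0.8, 1.0, 0], [0, -0.3, 0.5, 0]]
  ]
}}

```text
clock: 55.65
tool_pos: [0.5827, 0.2052, 0.1369]
orientation: [148.5, 90.0, -126.2]
force: [0.5, -0.2, -2.5]
opening: 0.0181
```

Call:
{"op": "move_arm", "data": {
  "commands": [
    [[0, 0, 0, 0], [0, 0, 0, 0]]
  ]
}}

```text
clock: 55.85
tool_pos: [0.5812, 0.2039, 0.1373]
orientation: [119.6, 90.0, -155.2]
force: [-0.3, 0.3, -2.4]
opening: 0.0179
```

```bash
python3 - <<'E'
from pl import *
place(0,(.6,.77),(.1,.25))
seetile((.6,.78),(.2,.36),(.053,.07))
E
```

```text
tile [688.4 189.4] [ 78.1 104.6] 84.94 target 0.689 0.193 shift tool cm [-0.   -0.03  0.36]
now [0.5812 0.2039 0.1375] phi 85.21 t 55.9 open 0.0183 F [ 0.8 -0.3 -2.7] j6 -132.3
  spin 1 x [0, 0, 0, np.float64(0.0)]
  move 1 x [np.float64(0.0), np.float64(0.0), np.float64(0.0)] to (np.float64(0.5811692165332584), np.float64(0.2038589667179553), np.float64(0.13749212578417686), 85.2)
tile 145 (array([739.7, 266.4]), array([83.5, 36.9]), 61.55) zmed 0.0583 xmax 0.7527 pitch,roll [-2.6  1.2]
```

Call:
{"op": "move_arm", "data": {
  "commands": [
    [[0.5, 0, 0.2, 0], [1, 0, 0, 0], [1, 0, 0, 0], [1, 0, 0, 0], [0.9, 0, 0, 0], [0.4, 0, 0, 0], [0, 0, 0, 0]]
  ]
}}

```text
clock: 56.65
tool_pos: [0.5814, 0.2061, 0.0884]
orientation: [131.7, 89.9, -143.1]
force: [-0.3, 0.0, -2.6]
opening: 0.018
```

Call:
{"op": "move_arm", "data": {
  "commands": [
    [[0.2, 0, 0, 0], [0.2, 0, 0, 0], [0.2, 0, 0, 0], [0.2, 0, 0, 0], [0.2, 0, 0, 0], [0, 0, 0, 0], [0, 0, 0, 0]]
  ]
}}

```text
clock: 57.35
tool_pos: [0.582, 0.2065, 0.0796]
orientation: [-67.3, 90.0, 18.0]
force: [0.7, 0.6, -0.4]
opening: 0.0176
```

```bash
python3 - <<'E'
from pl import *
p,R,o=pose(); plan((p[0],p[1],.070,None)); seetile((.62,.77),(.145,.234),(.05,.14))
E
```

```text
now [0.582  0.2065 0.0796] phi 85.24 t 57.4 open 0.0176 F [ 0.7  0.6 -0.4] j6 -132.4
  move 1 x [np.float64(0.96), np.float64(0.0), np.float64(-0.0)] to (np.float64(0.58196140475203), np.float64(0.20646866060803595), 0.07, None)
tile 648 (array([688.5, 191.8]), array([ 77.8, 113. ]), 84.94) zmed 0.0581 xmax 0.7476 pitch,roll [-0.  0.]
```

Call:
{"op": "move_arm", "data": {
  "commands": [
    [[0.4, 0, 0, 0], [0.4, 0, 0, 0], [0.2, 0, 0, 0], [0, 0, 0, 0], [0, 1, 0, 0], [0, 2, 0, 0], [0, 2, 0, 0], [0, 2, 0, 0]]
  ]
}}

```text
clock: 58.2
tool_pos: [0.5108, 0.2121, 0.0695]
orientation: [-0.1, 90.0, 85.2]
force: [-1.0, 0.5, -1.5]
opening: 0.0182
```

Call:
{"op": "move_arm", "data": {
  "commands": [
    [[0, 2, 0, 0], [0, 2, 0, 0], [0, 2, 0, 0], [0, 0.5, 0, 0], [-2.5, 0, 0, 0], [-2.5, 0, 0, 0], [0, 0, 0, 0]]
  ]
}}

```text
clock: 58.9
tool_pos: [0.4492, 0.2193, 0.1229]
orientation: [-45.8, 89.6, 39.5]
force: [1.1, 0.6, -0.9]
opening: 0.0177
```

Call:
{"op": "move_arm", "data": {
  "commands": [
    [[0, 0, -1.5, -0.025], [0, 0, -3, -0.025], [0, 0, -3, -0.025], [0, 0, -3, -0.024], [0, 0, -3, 0], [0, 0, -3, 0], [0, 0, -3, 0], [0, 0, -3, 0]]
  ]
}}

```text
clock: 59.7
tool_pos: [0.4447, -0.0085, 0.1192]
orientation: [-44.1, 90.0, 46.8]
force: [-0.6, 0.5, -1.7]
opening: 0.0178
```

Call:
{"op": "move_arm", "data": {
  "commands": [
    [[0, 0, -3, 0], [0, 0, -3, 0], [0, 0, -3, 0], [0, 0, -1.2, 0], [0, 0, 0, 0]]
  ]
}}

```text
clock: 60.2
tool_pos: [0.4463, -0.1104, 0.1191]
orientation: [99.1, 90.0, -170.1]
force: [1.3, 0.5, -1.1]
opening: 0.0178
```

```bash
python3 - <<'E'
from pl import *
plan((.45,-.112,.115,90.9)); p,R,o=pose(); seetile((.5,.62),(p[1]-.05,p[1]+.05),(.06,.12)); seetile((.62,.77),(.145,.234),(.05,.14)); seetile((.62,.78),(.234,.34),(.053,.14))
im,d,P=cloud('top'); tiles(P,im)
E
```

```text
now [ 0.4463 -0.1104  0.1191] phi 90.76 t 60.2 open 0.0178 F [ 1.3  0.5 -1.1] j6 -100.0
  spin 1 x [0, 0, 0, np.float64(-0.002)]
  move 1 x [np.float64(0.41), np.float64(-0.37), np.float64(-0.17)] to (0.45, -0.112, 0.115, 90.9)
tile 417 (array([ 553.7, -111.2]), array([44. , 95.9]), 89.53) zmed 0.0869 xmax 0.6015 pitch,roll [-0.4  0.6]
tile 796 (array([686.7, 191.9]), array([ 78.4, 109.7]), 85.59) zmed 0.058 xmax 0.7441 pitch,roll [ 0.2 -0.3]
tile 755 (array([695.6, 276.9]), array([ 78.7, 109.5]), 85.7) zmed 0.0583 xmax 0.7491 pitch,roll [0.1 0. ]
-0.084 90 x [-0.0445  0.0686] y [-0.1247 -0.0437] z 0.0559 rect (array([ 11.4, -84.8]), array([115.1,  81.5]), 0.69)
0 91 x [-0.046   0.0681] y [-0.0409  0.0416] z 0.0561 rect (array([11.6,  0.6]), array([ 82. , 116.3]), 89.12)
0.084 721 x [-0.0519  0.067 ] y [0.0431 0.1201] z 0.0581 rect (array([ 7.9, 82.8]), array([121.5,  83.6]), 1.23)
```

Call:
{"op": "move_arm", "data": {
  "commands": [
    [[1.5, 0, 0, 0], [1.5, 0, 0, 0], [1.5, 0, 0, 0], [0, 0, 0, 0], [0, -1.5, 0, 0], [0, -1.5, 0, 0], [0, -1.5, 0, 0]]
  ]
}}

```text
clock: 61.1
tool_pos: [0.4927, -0.1078, 0.0754]
orientation: [-91.6, 89.9, -0.6]
force: [0.0, 0.1, -1.3]
opening: 0.0178
```

```bash
python3 - <<'E'
from pl import *
plan((.5707,-.109,.074,90.9)); p,R,o=pose(); seetile((.5,.62),(p[1]-.05,p[1]+.05),(.034,.06))
E
```

```text
now [ 0.4927 -0.1078  0.0754] phi 90.98 t 61.1 open 0.0178 F [ 0.   0.1 -1.3] j6 -99.1
  spin 1 x [0, 0, 0, np.float64(0.001)]
  move 3 x [np.float64(0.05), np.float64(-2.6), np.float64(-0.08)] to (0.5707, -0.109, 0.074, 90.9)
tile 203 (array([ 594.2, -108.4]), array([43. , 51.9]), 88.88) zmed 0.0431 xmax 0.6198 pitch,roll [-0.1  0.3]
```

Call:
{"op": "move_arm", "data": {
  "commands": [
    [[0.15, 0, -0.15, 0], [0, -1.5, 0, 0], [0, -2, 0, 0], [0, -2, 0, 0], [0, -1.3, 0, 0], [0, -0.7, 0, 0], [0, 0, 0, 0]]
  ]
}}

```text
clock: 61.85
tool_pos: [0.5666, -0.1087, 0.0728]
orientation: [86.3, 90.0, 177.2]
force: [-1.1, 0.4, -1.0]
opening: 0.0178
```

```bash
python3 - <<'E'
from ti import *
im,d,P=wcloud(); plan((.5707,-.109,.0745,90.9)); tiles(P,im)
E
```

```text
now [ 0.5659 -0.1087  0.0728] phi 90.9 t 61.9 open 0.0179 F [-0.1  0.5 -1.6] j6 -97.6
  spin 1 x [0, 0, 0, np.float64(-0.0)]
  move 1 x [np.float64(-0.17), np.float64(-0.48), np.float64(-0.03)] to (0.5707, -0.109, 0.0745, 90.9)
-0.084 none 0
0 none 0
0.084 983 x [-0.0535 -0.0369] y [0.0656 0.1052] z 0.0565 rect (array([-45.3,  85.4]), array([41.4, 18.1]), 89.79)
```

Call:
{"op": "move_arm", "data": {
  "commands": [
    [[0, -0.45, 0, 0], [-0.3, 0, 0, 0], [-0.3, 0, 0, 0], [-0.2, 0, 0, 0], [-0.2, 0, 0, 0], [-0.2, 0, 0, 0], [0, 0, 0, 0]]
  ]
}}

```text
clock: 62.6
tool_pos: [0.571, -0.1088, 0.0851]
orientation: [-20.3, 90.0, 70.6]
force: [0.6, -0.6, -2.2]
opening: 0.018
```

Call:
{"op": "move_arm", "data": {
  "commands": [
    [[-0.5, 0, 0, 0], [-0.8, 0, 0, 0], [-0.9, 0, 0, 0], [-0.9, 0, 0, 0], [-0.8, 0, 0, 0], [-0.5, 0, 0, 0], [0, 0, 0, 0]]
  ]
}}

```text
clock: 63.3
tool_pos: [0.5716, -0.1087, 0.13]
orientation: [-84.9, 89.9, 6.0]
force: [0.1, 0.1, -1.7]
opening: 0.0177
```

Call:
{"op": "move_arm", "data": {
  "commands": [
    [[-0.3, 0.6, 0, 0], [-0.3, 1.2, 0, 0], [-0.2, 1.5, 0, 0], [0, 1.5, 0, 0], [0, 1.5, 0, 0], [0, 0.8, 0, 0], [0, 0.4, 0, 0], [0, 0, 0, 0]]
  ]
}}

```text
clock: 64.1
tool_pos: [0.4957, -0.1099, 0.1373]
orientation: [-81.5, 90.0, 9.4]
force: [-0.4, -0.2, -2.2]
opening: 0.0182
```

```bash
python3 - <<'E'
from pl import *
plan((.497,.08,.137,85.2)); seetile((.53,.70),(-.17,-.05),(.085,.14))
E
```

```text
now [ 0.4957 -0.1099  0.1373] phi 90.91 t 64.1 open 0.0182 F [-0.4 -0.2 -2.2] j6 -98.8
  spin 1 x [0, 0, 0, np.float64(0.1)]
  move 7 x [np.float64(0.0), np.float64(0.21), np.float64(2.71)] to (0.497, 0.08, 0.137, 85.2)
tile 605 (array([ 615.1, -112.3]), array([78.2, 78.2]), 2.5) zmed 0.1129 xmax 0.6546 pitch,roll [-0.4 -0.3]
```

Call:
{"op": "move_arm", "data": {
  "commands": [
    [[0, 0, 0.6, 0.012], [0, 0, 1.2, 0.012], [0, 0, 1.8, 0.013], [0, 0, 2.4, 0.013], [0, 0, 2.5, 0.013], [0, 0, 2.5, 0.013], [0, 0, 2, 0.012], [0, 0, 1.4, 0.012]]
  ]
}}

```text
clock: 64.95
tool_pos: [0.5013, 0.0358, 0.1368]
orientation: [-46.2, 90.0, 38.9]
force: [0.3, -1.1, -3.1]
opening: 0.0181
```

Call:
{"op": "move_arm", "data": {
  "commands": [
    [[0, -0.4, 0.8, 0], [0, -0.9, 0.8, 0], [0, -1.4, 0.8, 0], [0, -1.4, 0.8, 0], [0, -1.2, 0.6, 0], [0, -0.7, 0.3, 0], [0, 0, 0, 0], [0, 0, 0, 0]]
  ]
}}

```text
clock: 65.75
tool_pos: [0.5636, 0.0693, 0.1366]
orientation: [111.6, 89.9, -163.3]
force: [-1.3, 0.4, -2.1]
opening: 0.0178
```

```bash
python3 - <<'E'
from pl import *
place(-.084,(.57,.76),(-.02,.16))
E
```

```text
tile [676.6  54.7] [78.3 92.6] 84.96 target 0.682 0.1093 shift tool cm [-0.   -0.07  5.49]
now [0.5635 0.0693 0.1368] phi 85.15 t 65.8 open 0.0181 F [ 0.4 -0.3 -3. ] j6 -121.6
  spin 1 x [0, 0, 0, np.float64(-0.001)]
  move 1 x [np.float64(0.0), np.float64(0.0), np.float64(0.0)] to (np.float64(0.5635121451785805), np.float64(0.06934804954517261), np.float64(0.13676360865061335), 85.2)
```

Call:
{"op": "move_arm", "data": {
  "commands": [
    [[0, -0.1, 0.5, 0], [0, -0.1, 1.0, 0], [0, -0.1, 1.4, 0], [0, -0.1, 1.2, 0], [0, -0.1, 0.8, 0], [0, -0.1, 0.4, 0], [0, 0, 0, 0], [0, 0, 0, 0]]
  ]
}}

```text
clock: 66.6
tool_pos: [0.5744, 0.122, 0.1368]
orientation: [120.4, 90.0, -154.4]
force: [-0.5, -0.6, -2.2]
opening: 0.018
```

```bash
python3 - <<'E'
from pl import *
place(-.084,(.57,.76),(.03,.2))
E
```

```text
tile [680.6 107.5] [ 78.4 103.8] 86.39 target 0.682 0.1093 shift tool cm [-0.   -0.12  0.19]
now [0.5744 0.1218 0.1369] phi 85.16 t 66.7 open 0.0176 F [ 0.3 -0.6 -2.8] j6 -125.9
  spin 1 x [0, 0, 0, np.float64(-0.001)]
  move 1 x [np.float64(0.0), np.float64(0.0), np.float64(0.0)] to (np.float64(0.5743658378925226), np.float64(0.12182024287179916), np.float64(0.13687005509979722), 85.2)
```

Call:
{"op": "move_arm", "data": {
  "commands": [
    [[0.5, 0, 0, 0], [1, 0, 0, 0], [1, 0, 0, 0], [1, 0, 0, 0], [0.9, 0, 0, 0], [0.4, 0, 0, 0], [0, 0, 0, 0]]
  ]
}}

```text
clock: 67.35
tool_pos: [0.5741, 0.1218, 0.088]
orientation: [124.0, 89.9, -150.8]
force: [0.2, 0.5, -2.4]
opening: 0.0175
```

Call:
{"op": "move_arm", "data": {
  "commands": [
    [[0.2, 0, 0, 0], [0.2, 0, 0, 0], [0.2, 0, 0, 0], [0.2, 0, 0, 0], [0.2, 0, 0, 0], [0, 0, 0, 0], [0, 0, 0, 0]]
  ]
}}

```text
clock: 68.05
tool_pos: [0.5746, 0.1221, 0.0791]
orientation: [-75.9, 90.0, 9.3]
force: [-0.4, 0.9, -1.4]
opening: 0.0177
```

```bash
python3 - <<'E'
from pl import *
p,R,o=pose(); plan((p[0],p[1],.070,None)); seetile((.60,.77),(.04,.15),(.053,.14))
E
```

```text
now [0.5746 0.1221 0.0791] phi 85.18 t 68.0 open 0.0177 F [-0.4  0.9 -1.4] j6 -125.9
  move 1 x [np.float64(0.91), np.float64(0.0), np.float64(-0.0)] to (np.float64(0.574620266433787), np.float64(0.12208927383990573), 0.07, None)
tile 428 (array([682.5, 104.7]), array([ 76.4, 103.8]), 88.18) zmed 0.0587 xmax 0.7345 pitch,roll [-0.4  0.1]
```

Call:
{"op": "move_arm", "data": {
  "commands": [
    [[0.4, 0, 0, 0], [0.4, 0, 0, 0], [0.2, 0, 0, 0], [0, 0, 0, 0], [0, 1, 0, 0], [0, 2, 0, 0], [0, 2, 0, 0], [0, 2, 0, 0]]
  ]
}}

```text
clock: 68.9
tool_pos: [0.5034, 0.1278, 0.069]
orientation: [80.5, 90.0, 165.6]
force: [-0.5, 0.5, -1.4]
opening: 0.0176
```

Call:
{"op": "move_arm", "data": {
  "commands": [
    [[0, 2, 0, 0], [0, 2, 0, 0], [0, 2, 0, 0], [-1, 1, 0.5, 0], [0, 0, 2, 0], [0, 0, 1, 0], [0, 0, 0, 0]]
  ]
}}

```text
clock: 69.6
tool_pos: [0.4387, 0.1704, 0.0797]
orientation: [-46.7, 89.9, 38.6]
force: [-0.4, -0.3, -2.6]
opening: 0.018
```

Call:
{"op": "move_arm", "data": {
  "commands": [
    [[1, 0, 0, 0], [1.2, 0, 0, 0], [1.2, 0, 0, 0], [0.5, 0, 0, 0], [0, 0, 0, 0]]
  ]
}}

```text
clock: 70.1
tool_pos: [0.4373, 0.1677, 0.0388]
orientation: [138.1, 89.8, -136.8]
force: [-1.1, -0.0, -0.3]
opening: 0.0177
```

```bash
python3 - <<'E'
from pl import *
p,R,o=pose(); plan((p[0],p[1],.0355,None))
for yr in ((.04,.15),(.15,.234),(.234,.34)): seetile((.60,.78),yr,(.053,.14))
seetile((.47,.62),(p[1]-.06,p[1]+.06),(.002,.05))
E
```

```text
now [0.4373 0.1677 0.0388] phi 85.14 t 70.1 open 0.0177 F [-1.1 -0.  -0.3] j6 -140.0
  move 1 x [np.float64(0.33), np.float64(-0.0), np.float64(0.0)] to (np.float64(0.4373356353577088), np.float64(0.16768564297388613), 0.0355, None)
tile 762 (array([682.7, 107.4]), array([ 78.2, 112.6]), 85.61) zmed 0.0584 xmax 0.7411 pitch,roll [-0.1 -0.1]
tile 750 (array([690. , 191.3]), array([ 78.5, 107.3]), 84.29) zmed 0.0586 xmax 0.747 pitch,roll [-0.1 -0.6]
tile 755 (array([695.5, 276.6]), array([ 79.3, 107.4]), 83.79) zmed 0.0583 xmax 0.7525 pitch,roll [-0.  -0.3]
tile 475 (array([540.1, 152.5]), array([ 81.9, 118.5]), 88.54) zmed 0.0079 xmax 0.5995 pitch,roll [-0.7  0.6]
```

Three tiles are flat on the rack. I'll set the spatula down gently.

Call:
{"op": "move_arm", "data": {
  "commands": [
    [[0.2, 0, 0, 0], [0.1, 0, 0, 0], [0, 0, 0, 0]]
  ]
}}

```text
clock: 70.6
tool_pos: [0.4379, 0.1687, 0.037]
orientation: [-10.8, 90.0, 74.4]
force: [-0.8, -0.5, -0.6]
opening: 0.0178
```

```bash
python3 - <<'E'
from pl import *
p,R,o=pose(); plan((p[0],p[1],.0355,None)); seetile((.49,.56),(p[1]-.04,p[1]+.02),(.0015,.05))
E
```

```text
now [0.4379 0.1687 0.037 ] phi 85.18 t 70.6 open 0.0178 F [-0.8 -0.5 -0.6] j6 -140.0
  move 1 x [np.float64(0.15), np.float64(0.0), np.float64(-0.0)] to (np.float64(0.43790835207368156), np.float64(0.16870973723863464), 0.0355, None)
tile 246 (array([524.7, 159. ]), array([69.4, 58.2]), 1.07) zmed 0.0052 xmax 0.5597 pitch,roll [ 0.6 -0.3]
```

Call:
{"op": "move_arm", "data": {
  "commands": [
    [[0.1, 0, 0, 0], [0.1, 0, 0, 0], [0, 0, 0, 0]]
  ]
}}

```text
clock: 70.95
tool_pos: [0.438, 0.1688, 0.0351]
orientation: [-52.6, 90.0, 32.6]
force: [-0.9, 0.7, 2.2]
opening: 0.0173
```

Call:
{"op": "move_arm", "data": {
  "commands": [
    [[0, 0, 0, 0], [0, 0, 0, 0], [0, 0, 0, 0], [0, 0, 0, 0], [0, 0, 0, 0]]
  ],
  "jaw": 4.5
}}

```text
clock: 71.45
tool_pos: [0.438, 0.1687, 0.0349]
orientation: [-68.8, 90.0, 16.4]
force: [0.6, -0.3, -0.2]
opening: 0.0442
```

Call:
{"op": "move_arm", "data": {
  "commands": [
    [[-2, 0, 0, 0], [-3, 0, 0, 0], [-3, 0, 0, 0], [-3, 0, 0, 0], [-3, 0, 0, 0], [-3, 0, 0, 0], [-3, 0, 0, 0], [0, 0, 0, 0]]
  ]
}}

```text
clock: 72.25
tool_pos: [0.4398, 0.1698, 0.2392]
orientation: [-50.8, 89.6, 34.4]
force: [0.3, -0.4, -0.5]
opening: 0.0447
```

```bash
python3 - <<'E'
from pl import *
from cov import ang
im,d,P=wcloud(); save('w10',im); plan((.43,.1,.25,None))
q=P[sel(P,im,(.46,.6),(.10,.2),(-.01,.03))]; print('near blade z',np.percentile(q[:,2],[50,90,99]).round(4))
q=P[sel(P,im,(.34,.48),(.10,.22),(.05,.09))]; print('spat handle',rect(q) if len(q) else None,len(q), np.median(q[:,2]) if len(q) else '')
ang()
im,d,P=cloud('top'); save('t4',im)
for yr in ((.04,.15),(.15,.234),(.234,.34)): seetile((.60,.78),yr,(.053,.14))
E
```

```text
now [0.4388 0.1694 0.2369] phi 85.18 t 72.3 open 0.045 F [-0.4 -0.1 -0.8] j6 -140.0
  move 3 x [np.float64(-0.44), np.float64(0.1), np.float64(-2.33)] to (0.43, 0.1, 0.25, None)
near blade z [-0.0008  0.0021  0.0033]
spat handle (array([422.2, 170. ]), array([17.7, 82. ]), 85.5) 1274 0.061261371027152525
cover angle ~ 1.737 n 2146 3257 x at z.1 0.7603
tile 745 (array([680.8, 107.8]), array([ 78., 110.]), 86.15) zmed 0.0584 xmax 0.738 pitch,roll [-0.2 -0.3]
tile 751 (array([688. , 191.9]), array([ 77.9, 104.5]), 85.17) zmed 0.0585 xmax 0.7405 pitch,roll [-0.1 -0.4]
tile 757 (array([695.7, 276.9]), array([ 79.1, 109.6]), 85.28) zmed 0.0583 xmax 0.749 pitch,roll [-0.1 -0.1]
```

View pics/w10.png

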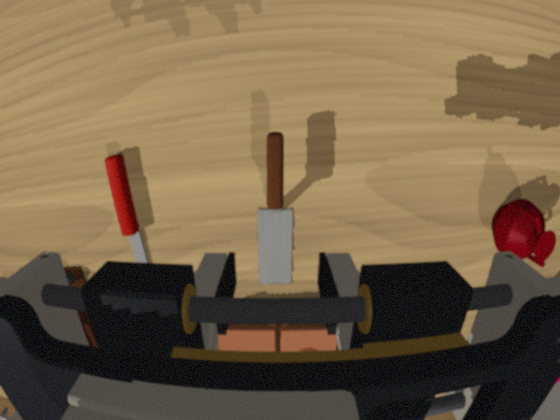

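View pics/t4.png

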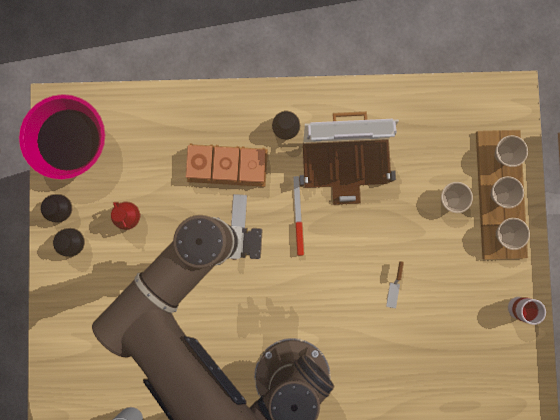

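```bash
python3 - <<'E'
from pl import *
im,d,P=cloud('top'); i=im.astype(int);R,G,B=i[...,0],i[...,1],i[...,2]
m=big((R>130)&(G<60)&(B<60)&sel(P,i,(.3,.65),(-.1,.09),(-.01,.08))); print('bar handle',rect(P[m]),np.percentile(P[m][:,2],[10,50,90]).round(4))
gr=(abs(R-G)<18)&(abs(G-B)<22)&(R>90); m=big(gr&sel(P,i,(.48,.72),(-.05,.09),(-.01,.05))); print('bar blade',rect(P[m]),np.percentile(P[m][:,2],[10,50,90]).round(4))
im,d,P=cloud('scene'); q=P[sel(P,im,(.36,.6),(-.05,.05),(.004,.06))]; print(np.percentile(q[:,2],[50,95,99]).round(3))
E
```

```text
bar handle (array([441.6, -35.6]), array([100.4,  17.1]), 1.16) [0.0202 0.0245 0.0287]
bar blade (array([573.2, -32.6]), array([148. ,  20.3]), 0.15) [0.0004 0.0059 0.0108]
[0.012 0.026 0.027]
```

```bash
python3 -c "
from plant import close_job,get_obs
print(get_obs()['clock'],close_job())"
```

```text
the job is handed in; nothing more can be done
72.65 None
```

The job is done and handed in at about 72.6 s of the 210 s allowed. No verdict is reported.

- **Cover:** I tilted the pry bar toe-down by lifting its toe lightly against the lip beside the rest. I then set its toe under the lip across the steel rest and levered the cover loose; the wrist force read 14 N when I checked midway. The cover was swung open by its handle and pushed back the last part. It measured about 1.74 rad just before hand-in and holds there.
- **Tiles:** All three bays held a tile. Each was carried on the spatula to its own place on the rack. The last check shows all three in one layer, tops 58 to 59 mm above the bench, tilt under 0.5°. The gripper did not touch them.
- **Tools:** The spatula lies on its blade in front of the rack. The pry bar lies flat too (blade top about 6 mm, handle top about 24 mm above the bench), but it now lies about 3 cm to the side of where I put it, nearer the box. I take this to be the announced knock; I left it there.
- **Left alone:** I did not touch the jug, jar or bowl, and they look unmoved in the last overhead picture.

No check failed. While I was swinging the cover, its handle slid towards the fingertips, so I let go of it and finished by pushing.

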